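Line up tube pieces end to end in a welding jig with a screw-set stop

TASK

Set the line-up jig for tacking: crank its handwheel until the pointer of the stop stands at the brass tab on the scale. Then feed all the loose square-tube pieces end to end into the guide channel with the push stick, until the row is tight against the stop with no gaps, and lay the push stick back in its rest on the jig. Leave the safety glasses and the locking pliers where they are.

Things in the scene. Friction and masses are not known exactly. Their poses are not given: they have to be found in the camera images.
- line_up_jig: Steel line-up jig bolted to the bench, 445 mm long. Origin: middle of the channel mouth, at bench level. x axis: the feed direction, from the open infeed bay (x = -100 to 0 mm) into the channel (x = 0 to 230 mm) and on to the stop; y to the left of it, z up. Screw, handwheel and scale are on its right (-y) side, the rest of the push stick on its left
- bay_floor (a point): point on the floor of the infeed bay (jig frame x = -40, y = 0, z = 12 mm); axes as the jig's. The bay is open above, 42 mm wide between lips 6 mm above its floor; at the mouth (x = -13 to 0) flared guides, tops at z = 48 mm, narrow from 42 to 34 mm
- channel_mouth (a point): middle of the mouth on the channel floor (jig frame x = 0, z = 12 mm; same floor height as the bay). The channel is 34 mm wide, its walls reach z = 48 mm and four bridge straps cross it (z = 48 to 59 mm with bolt heads), the first at x = 21 to 39 mm, so parts in it can only be pushed in from the bay
- stop (a joint): travel of the stop along the channel, m: 0 when farthest from the mouth, up to 0.05 as the stop nears the mouth. The face of the stop is at x = 285 mm minus this in the jig frame. Only the handwheel moves it: 12 mm a turn, clockwise seen from above moves it towards the mouth (grows). The screw is self-locking
- set_tab (a joint): place of the brass tab on the scale, in the same measure: the pointer stands at the tab when joint stop has this value. It is clamped: do not move it
- stop_pointer (a point): tip of the steel pointer, on an arm that reaches back from the stop to the aluminium scale (graduated in 5 mm) beside the channel, close to the handwheel; axes as the jig's. The face of the stop is 135 mm farther along x
- set_mark (a point): point of the brass tab (7 mm wide) screwed on the scale; axes as the jig's. The pointer stands at the tab when both have the same x in the jig frame
- wheel_axis (a point): point on the vertical axis of the handwheel (96 mm diameter, rim top at z = 46 mm, hub to 56), at the height to grip the crank knob (z = 60 mm)
- knob_grip (a point): middle of the black upright crank knob, 20 mm diameter, 34 mm tall (z = 46 to 80 mm), 38 mm from the wheel's axis. It spins freely on its pin, so a gripper can carry it round the axis without turning itself. About 3 N is needed to move it
- push_stick: push stick: aluminium bar 24 mm wide, 22 mm tall, with an upright black grip, 22 mm thick (y), 46 mm long (x), its top 82 mm above the underside. Origin: underside, below the middle of the grip; x axis along the stick to its head (28 mm wide, 27 mm tall, face at x = +128 mm); tail at x = -32 mm. 0.16 kg. At the start it lies in its rest, head pointing along the feed direction
- stick_rest (a point): where the origin of the push stick is when it lies in its rest (jig frame x = -100, y = +70, z = 20 mm); axes as the jig's. The rest is two open saddles, 29 mm wide at the bottom and 37 at the top, 85 mm ahead of and 26 mm behind this point, with cheeks 14 mm higher than this point
- tube_a: square steel tube piece, 30 x 30 x 75 mm, wall 3 mm, 0.13 kg, lying on the bench. Origin: middle of its underside as it lies; its y axis runs along the tube. Two or three such pieces are there, all alike
- tube_b: square steel tube piece, 30 x 30 x 75 mm, wall 3 mm, 0.13 kg, lying on the bench. Origin: middle of its underside as it lies; its y axis runs along the tube. Two or three such pieces are there, all alike
- tube_c: square steel tube piece, 30 x 30 x 75 mm, wall 3 mm, 0.13 kg, lying on the bench. Origin: middle of its underside as it lies; its y axis runs along the tube. Two or three such pieces are there, all alike
- safety_glasses: safety glasses on the left part of the bench, not part of the job
- locking_pliers: locking pliers lying in front of the jig, not part of the job

How it is judged (in metres and radians):
On the way, in this order (a step that is already met when the one before it is completed fails the run):
1. the pointer of the stop stands at the brass tab (within 4 mm) (x of stop_pointer in the frame of set_mark between -0.004 and 0.004 m), for 0.3 s.
2. the push stick pushes a tube piece that is in the channel (((contact force between push_stick and tube_a above 0.2 N and x of tube_a in the frame of line_up_jig above 0 m) or (contact force between push_stick and tube_b above 0.2 N and x of tube_b in the frame of line_up_jig above 0 m) or (contact force between push_stick and tube_c above 0.2 N and x of tube_c in the frame of line_up_jig above 0 m))), for 0.05 s.
At the end, for the whole second after the job is handed in: The pointer stands within 4 mm of the brass tab; all tube pieces lie in the channel in one row, the first within 4 mm of the stop's face and each next one adding no more than 2 mm of gap; the push stick lies in both saddles of its rest (within 25 mm along it and 9 mm across) (all of step 1 and y of tube_a in the frame of line_up_jig between -0.02 and 0.02 m and z of tube_a in the frame of line_up_jig between 0.004 and 0.05 m and angle between the y axis of each of tube_a, tube_b, tube_c and the x axis of line_up_jig, either way round below 0.1 rad and linear speed of each of tube_a, tube_b, tube_c, push_stick below 0.02 m/s and (x of tube_a in the frame of stop_pointer between 0.0935 and 0.1015 m or x of tube_a in the frame of stop_pointer between 0.0165 and 0.0285 m or x of tube_a in the frame of stop_pointer between -0.0605 and -0.0445 m) and y of tube_b in the frame of line_up_jig between -0.02 and 0.02 m and z of tube_b in the frame of line_up_jig between 0.004 and 0.05 m and (x of tube_b in the frame of stop_pointer between 0.0935 and 0.1015 m or x of tube_b in the frame of stop_pointer between 0.0165 and 0.0285 m or x of tube_b in the frame of stop_pointer between -0.0605 and -0.0445 m) and y of tube_c in the frame of line_up_jig between -0.02 and 0.02 m and z of tube_c in the frame of line_up_jig between 0.004 and 0.05 m and (x of tube_c in the frame of stop_pointer between 0.0935 and 0.1015 m or x of tube_c in the frame of stop_pointer between 0.0165 and 0.0285 m or x of tube_c in the frame of stop_pointer between -0.0605 and -0.0445 m) and (x of tube_a in the frame of stop_pointer between 0.0935 and 0.1015 m or x of tube_b in the frame of stop_pointer between 0.0935 and 0.1015 m or x of tube_c in the frame of stop_pointer between 0.0935 and 0.1015 m) and (x of tube_a in the frame of stop_pointer between 0.0165 and 0.0285 m or x of tube_b in the frame of stop_pointer between 0.0165 and 0.0285 m or x of tube_c in the frame of stop_pointer between 0.0165 and 0.0285 m) and x of push_stick in the frame of stick_rest between -0.025 and 0.025 m and y of push_stick in the frame of stick_rest between -0.009 and 0.009 m and z of push_stick in the frame of stick_rest between -0.007 and 0.007 m and angle between the x axis of push_stick and the x axis of line_up_jig, either way round below 0.12 rad); the robot touches nothing.
It fails at once if the safety glasses or the locking pliers are moved more than 30 mm (distance of any of safety_glasses, locking_pliers from where it was at the start of the episode above 0.03 m).
Of tube_a, tube_b, tube_c only 2 to 3 are there at a start; the rules pass over those that are not, and their reading is None.
At some moment in a run one of tube_a, tube_b, tube_c may be knocked a few centimetres aside while the robot is not near it.
Once in a run the grip may slacken for a moment while it holds something.
It also fails if it takes over 210 s, if anything falls off the work surface, if the arm or the gripper's body presses on something with over 40 N, if the wrist force passes 120 N, or if a joint passes its speed limit or range.

ROBOT

A 6-joint arm with a two-finger parallel gripper is mounted at the origin on a cart in front of the work surface, level with it; the furniture and walls round the work are solid. World frame = base frame: x ahead of the robot, y to its left, z up, the work surface at z = 0. Lengths are in mm, angles in rad, forces in N, time in s.
With the tool pointing down it reaches from about 250 to 725 mm from the base axis. Payload 9.7 kg.
Tool frame: the origin (TCP) lies where the fingers leave the gripper's body, on its centre line; the fingertips stand 73 mm ahead of it and the grasp point (between the pads) lies 54 mm ahead of it (env.tip_reach is the distance from the TCP to the fingertips, in mm); z points along the fingers, y is the direction in which the jaws open and shut (so a half turn about z gives the same grasp; the last joint's range is limited). The gripper opens to 85 mm and grips with 20 to 120 N. Pads are 22 mm wide; open, the fingers measure 114 mm over their backs; the gripper's body (76 mm by 85 mm) begins 54 mm behind the grasp point. The pads swing forward as they close: fully open they stand 13 mm farther back than shut.
Start: joints at [1.339, 0.087, 0.176, 1.66, 0, 1.571], TCP at [126.349, 535.288, 303.884] pointing down, gripper open.
Joint ranges: [-3.13, 3.13], [-0.85, 1.81], [-1.15, 1.24], [-2.2, 2.28], [-1.44, 1.52], [-3.14, 3.14]. Speed limits (rad/s): [2.22, 2.22, 2.57, 3.14, 3.14, 3.14].

INTERFACE

Orientations are given as a unit quaternion [x, y, z, w].
In Python, from bench import env, vision, models gives the robot as it stands. The module is installed in compiled form; this text tells all that it offers.
- The arm moves only by the shell command python3 -m inch 'ROWS' [FORCE]. ROWS is a JSON object of lists of equal length, an entry for each row: "xyz": the shift along the tool's x, y, z in m, a list of three; "turn": the turn about the tool's z in units of 6 degrees (1.0 is 6 degrees); "fingers": the closure, from 0 (fully open) to 1 (shut). A call has 1 to 8 rows; each row is the pose to reach, as a shift and turn from the pose measured when the call began, along the tool's axes at that moment; what a row does not reach only later rows make up. A row lasts 1/8 s, in which the tool goes at most 62.5 mm and 10.7 degrees, less where a joint would pass 70% of its speed; a pose out of reach is approached as far as the arm can. A call with a gripper value outside its range is refused whole. The fingers move at their own pace and stop on an object; FORCE is the grip in N (left out, the last holds). Time passes only in rows, so rows that repeat a pose let the fingers close. It gives the time, the measured TCP pose, the force and the opening at its end, in the units of the state.
- env.read_state(): the state, without advancing time (a new reading comes with each control period).
- vision.snapshot(name): name is "scene" or "top"; returns (picture, depth): 384x512x3 uint8, red, green, blue; 384x512 float32, mm along the optical axis (not along the pixel's ray), 0 where there is no reading.
- vision.camera_model(name): a dict with "camera_matrix" (3x3 intrinsics, pixels), "R" (3x3) and "t" (3): a world point X has camera coordinates R X + t. Camera axes: x right, y down, z forward; pixel columns grow to the right and rows downward; lengths in mm; the calibration is good to about 2 mm. A picture is of the moment at which its call begins. camera_model takes no time and is no camera call.
- env.job_done(): hands the job in, once; it reports no verdict.
Trained networks look in the newest picture that a camera, given by its name, has taken for a name from the list of things; names that differ only in an ending like _2 or _b are one class to them, and where a whole thing is asked for, a point or a joint stands for the part that bears it (a point fixed in the world has none). Each returns a list of dicts, best first, with "p" (0 to 1); they miss things now and then, are a little off and sometimes report something else, mostly with a low value. They report only what shows in the picture. A call takes as long as a camera call.
- models.regions_of(camera, query): "pixels" (384x512 bool, what is visible of it) and "extent" ([left, top, right, bottom] in pixels, round what is visible of it).
- models.pinpoint(camera, query): "uv" ([column, row] in pixels: a listed point, or the origin of a listed thing).
The state is a dict: "time": time; "qpos": joint angles; "dq": joint speeds; "joint_efforts": joint torques, N m; "eef_pos": TCP position; "orientation": TCP orientation; "force": force on the tool from outside, world axes, zero at the start; "moment": the same for the moment, N m; "width": finger opening in mm.
Only numpy, scipy, OpenCV 4.12 (cv2) and the standard library are available. Lean on these libraries where they do the work, as an engineer would, in place of code of your own. Each camera call takes 0.05 s, during which the arm holds its last target. There are 200 camera calls.

## Working session

There is one attempt and no reset: what is moved stays moved. The work goes in short steps, Python scripts to look and compute and a shell command to move; the robot and the scene stay as the last step left them, time stands still between calls to the robot, and variables do not carry over. Pictures are saved under pics/ and viewed, about 12 in all and at most 16, crops included, and the job is handed in when it is done.

```bash
mkdir -p pics; cat > h.py <<'E'
import numpy as np, cv2, json
from bench import env, vision, models
from scipy.spatial.transform import Rotation as Rn
def cam(n):
    m=vision.camera_model(n); return np.array(m["camera_matrix"]),np.array(m["R"]),np.array(m["t"]).ravel()
def ray(n,uv):
    K,R,t=cam(n); d=R.T@np.linalg.inv(K)@np.array([uv[0],uv[1],1.]); return -R.T@t,d
def atz(n,uv,z):
    c,d=ray(n,uv); return c+d*(z-c[2])/d[2]
def dep(n,uv,D,k=1):
    c,d=ray(n,uv); u,v=int(round(uv[0])),int(round(uv[1])); p=D[max(0,v-k):v+k+1,max(0,u-k):u+k+1]; p=p[p>0]
    return c+d*np.median(p) if p.size else None
def proj(n,X):
    K,R,t=cam(n); p=K@(R@np.array(X,float)+t); return p[:2]/p[2]
def tri(ua,ub,a="scene",b="top"):
    c1,d1=ray(a,ua);c2,d2=ray(b,ub);d1/=np.linalg.norm(d1);d2/=np.linalg.norm(d2)
    s=np.linalg.lstsq(np.c_[d1,-d2],c2-c1,rcond=None)[0];p=c1+s[0]*d1;q=c2+s[1]*d2
    return (p+q)/2,np.linalg.norm(p-q)
def save(n,im): cv2.imwrite("pics/"+n+".png",im[:,:,::-1])
def shift(target):
    """world TCP target (mm) -> tool-axes shift m"""
    s=env.read_state(); R=Rn.from_quat(s["orientation"]).as_matrix()
    return np.round(R.T@(np.array(target)-s["eef_pos"])/1000,4)
E
python3 - <<'E'
from h import *
np.set_printoptions(precision=1,suppress=True)
P={}
for n in ("scene","top"):
    im,D=vision.snapshot(n); save(n+"0",im)
    print(n,"campos",-cam(n)[1].T@cam(n)[2])
    for q in ["line_up_jig","bay_floor","channel_mouth","stop_pointer","set_mark","wheel_axis","knob_grip","push_stick","stick_rest","tube_a","safety_glasses","locking_pliers"]:
        for r in models.pinpoint(n,q)[:4]:
            P.setdefault((n,q),r["uv"]); print(q,round(r["p"],2),np.array(r["uv"]),dep(n,r["uv"],D))
for q in {k[1] for k in P}:
    if ("scene",q) in P and ("top",q) in P: print(q,*tri(P["scene",q],P["top",q]))
print(env.read_state())
E
```

```text
scene campos [-454.9 -669.6 1033.8]
line_up_jig 0.89 [305.6 203.8] [ 559.7 -335.6   19.1]
bay_floor 0.95 [293.1 198.2] [ 576.3 -282.1    9. ]
bay_floor 0.55 [246.1 214.9] [ 411.4 -182.3   28.1]
channel_mouth 0.55 [306. 200.] [ 557.6 -336.3   39.1]
channel_mouth 0.29 [246.9 216.5] [ 411.9 -184.9   21.2]
stop_pointer 0.89 [347.7 207.8] [ 586.  -474.8   38.6]
wheel_axis 0.77 [316.6 211.5] [ 509.3 -392.3   52. ]
wheel_axis 0.49 [303.9 203.6] [ 558.3 -329.9   18.8]
knob_grip 0.47 [327.7 217.7] [ 492.9 -435.9   58.2]
push_stick 0.97 [285.3 181.2] [ 617.8 -231.9   36.9]
stick_rest 0.71 [281.3 177.4] [ 614.5 -217.    51.6]
tube_a 0.77 [246.9 217.6] [ 412.6 -184.4   15. ]
tube_a 0.71 [287.3 246.2] [ 355.5 -357.7   20.5]
safety_glasses 0.58 [163.5 180.4] [323.5  68.6 149.5]
locking_pliers 0.58 [359.7 270. ] [ 385.5 -583.5   -0. ]
locking_pliers 0.49 [249.  215.9] [ 426.2 -185.1   11.2]
top campos [ 379.4 -184.3 1466.5]
line_up_jig 0.81 [309.1 176.5] [ 585.4 -337.9   13.2]
bay_floor 0.9 [289.3 181.5] [ 570.2 -279.2   13.3]
channel_mouth 0.7 [307.6 176.6] [ 585.5 -333.8    9.9]
stop_pointer 0.67
[... 968 characters left out ...]
1] 3.042441976228669
wheel_axis [ 503.7 -396.9   59.5] 5.913150002038007
tube_a [ 429.9 -165.2  -10. ] 16.572495124358344
bay_floor [ 571.4 -281.4   12.5] 4.840382906570559
locking_pliers [ 386.  -576.8   -5.6] 14.208136974028623
push_stick [ 627.4 -224.8   26.4] 5.834640154756698
knob_grip [ 495.6 -434.4   55. ] 1.6498742276641702
{'time': 1.3, 'qpos': array([ 1.3,  0.1,  0.2,  1.7, -0. ,  1.6]), 'dq': array([ 0.,  0.,  0., -0., -0., -0.]), 'joint_efforts': array([  0. , -52. ,  46.5,   0. ,   0. ,   0. ]), 'eef_pos': array([126.4, 535.3, 303.9]), 'orientation': array([ 0.1,  1. , -0. ,  0. ]), 'force': array([-0.5, -0. , -0.8]), 'moment': array([ 0., -0.,  0.]), 'width': 85.48607132006445}
```

```bash
python3 - <<'E'
import cv2
t=cv2.imread("pics/top0.png");s=cv2.imread("pics/scene0.png")
cv2.imwrite("pics/topc.png",cv2.resize(t[130:290,215:415],None,fx=4,fy=3.7 and 4,interpolation=cv2.INTER_CUBIC)[:600])
cv2.imwrite("pics/scenec.png",cv2.resize(s[150:300,210:410],None,fx=4,fy=4,interpolation=cv2.INTER_CUBIC))
E
```

```text
(no output)
```

View pics/topc.png

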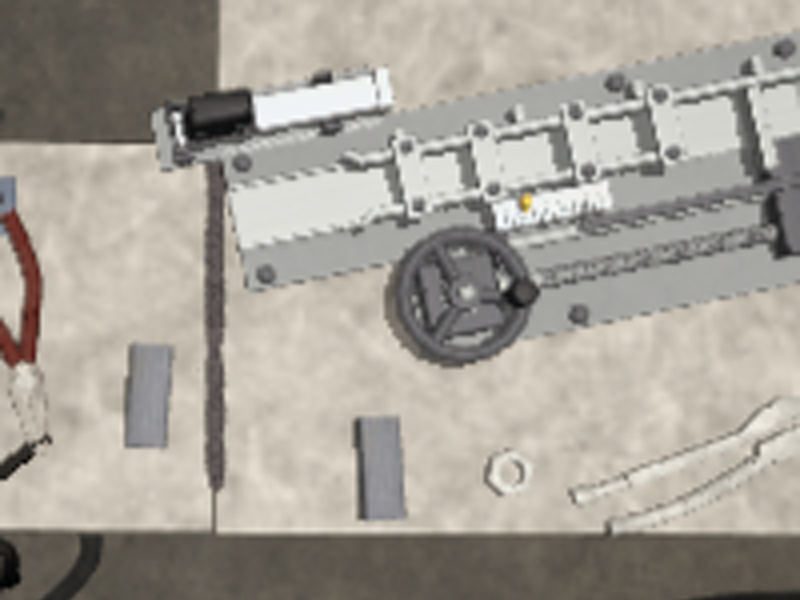

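View pics/scenec.png

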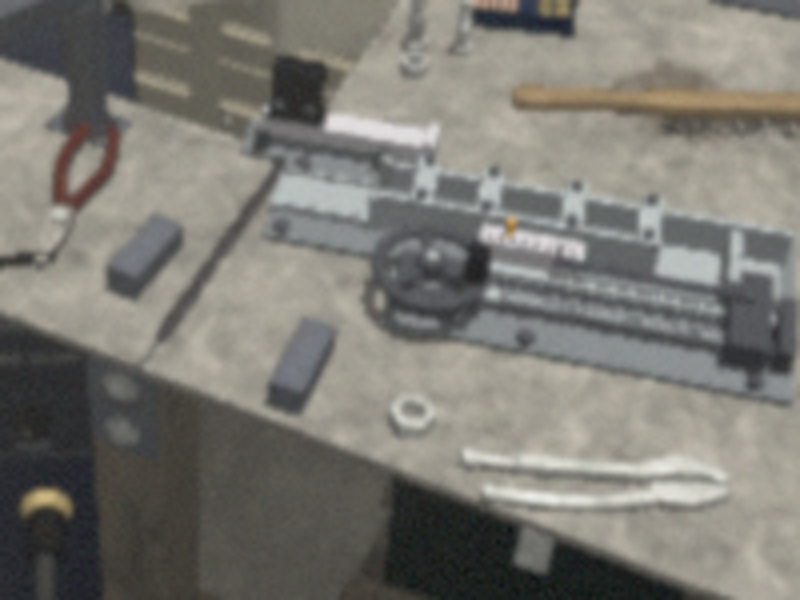

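```bash
cat > jig.py <<'E'
from h import *
from scipy.optimize import differential_evolution
def fit(D,n="top"):
    K,R,t=cam(n); v,u=np.mgrid[0:384,0:512]; d=(np.c_[u.ravel(),v.ravel(),np.ones(u.size)]@np.linalg.inv(K).T)*D.reshape(-1,1)
    W=(d-t)@R; ok=(D.ravel()>0)&(abs(W[:,0]-580)<120)&(W[:,1]<-200)&(W[:,1]>-620); W=W[ok]
    def cost(p):
        q=W-[p[0],p[1],0]; c,s=np.cos(p[2]),np.sin(p[2]); x=c*q[:,0]+s*q[:,1]; y=-s*q[:,0]+c*q[:,1]; z=q[:,2]
        e=0
        for m,h in [((x>-98)&(x<-14)&(abs(y)<20),12),((x>2)&(x<20)&(abs(y)<16),12),((x>22)&(x<38)&(abs(y)<16),51),((x>-110)&(x<-102)&(abs(y)<20),0),
                    ((x>40)&(x<225)&(abs(y)>17.5)&(abs(y)<20),48),((x>40)&(x<60)&(abs(y)<16),12)]:
            e+=np.minimum(abs(z[m]-h),15).mean() if m.sum() else 15
        return e
    r=differential_evolution(cost,[(540,620),(-370,-300),(-np.pi/2-.5,-np.pi/2+.5)],seed=1,maxiter=150)
    return r.x,r.fun
E
python3 - <<'E'
from jig import *
np.set_printoptions(precision=2,suppress=True)
im,D=vision.snapshot("top"); ims,Ds=vision.snapshot("scene")
p,f=fit(D); print(p,f); c,s=np.cos(p[2]),np.sin(p[2])
T=lambda x,y,z:[p[0]+c*x-s*y,p[1]+s*x+c*y,z]
def inv(X): q=np.array(X)-[p[0],p[1],0]; return np.array([c*q[0]+s*q[1],-s*q[0]+c*q[1],q[2]])
print("tab", inv(dep("top",[346.5,180.5],D)), "wheel",inv([505,-399.5,55]),inv([503.7,-396.9,55]),"knob",inv([495.6,-434.4,55]),"rest",inv([628.3,-209.6,38]), T(-100,70,20),"stick", inv([627.4,-224.8,26]))
for n,i in (("top",im),("scene",ims)):
    b=cv2.resize(i,None,fx=4,fy=4,interpolation=cv2.INTER_CUBIC)
    for y in (-17,17): cv2.line(b,*[tuple(int(round(4*a+1.5)) for a in proj(n,T(x,y,12 if n=='top' else 48))) for x in (0,230)],(255,0,0),1)
    for x in (-100,0,21,39,285): cv2.line(b,*[tuple(int(round(4*a+1.5)) for a in proj(n,T(x,y,12))) for y in (-17,17)],(0,255,0),1)
    for X in [T(-100,70,20),T(0,0,12)]: cv2.circle(b,tuple(int(4*a+1.5) for a in proj(n,X)),4,(255,0,255),1)
    save("fit_"+n,b[560:900,1040:1840] if n=="top" else b[640:1000,1000:1780])
a=cv2.vconcat([cv2.imread("pics/fit_top.png")[:340,:780],cv2.imread("pics/fit_scene.png")[:260,:780]]);cv2.imwrite("pics/fit.png",a)
cv2.imwrite("pics/topfull.png",im[:,:,::-1])
E
```

```text
[ 582.16 -328.72   -1.36] 20.18418603973647
tab [107.18 -37.38  52.83] wheel [ 52.65 -90.5   55.  ] [ 49.83 -91.22  55.  ] knob [  84.74 -107.14   55.  ] rest [-106.51   70.54   38.  ] [np.float64(629.1662271236731), np.float64(-216.0713475876606), 20] stick [-91.85  66.41  26.  ]
```

View pics/fit.png

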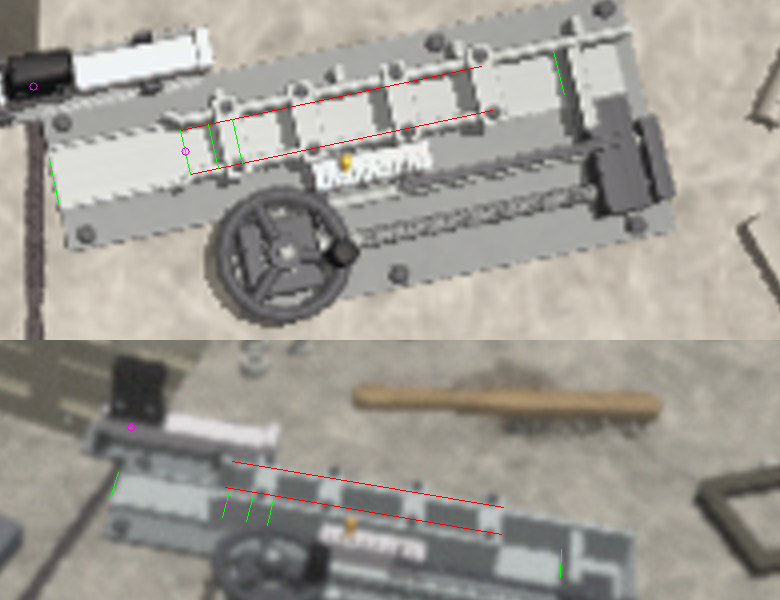

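View pics/topfull.png

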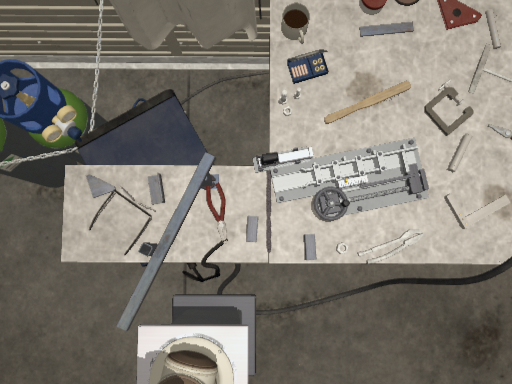

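```bash
python3 - <<'E'
from h import *
np.set_printoptions(precision=1,suppress=True,linewidth=220)
im,D=vision.snapshot("top"); ims,Ds=vision.snapshot("scene"); np.save("D.npy",D)
K,R,t=cam("top"); print(R)
for uv in [(155,189),(248,230),(310,246),(160,240),(195,185),(204,170),(130,318),(105,215),(95,185),(330,220),(285,185),(400,220)]: print(uv,dep("top",uv,D),dep("top",uv,D,0))
v,u=np.mgrid[0:384,0:512]; d=(np.c_[u.ravel(),v.ravel(),np.ones(u.size)]@np.linalg.inv(K).T)*D.reshape(-1,1)
Z=((d-t)@R)[:,2].reshape(D.shape)
# along rows across the channel
for c in (290,322,345): print(c,Z[150:215,c].round(0).astype(int))
for n in("top","scene"):
  for r in models.regions_of(n,"tube_a")[:6]: print(n,r["p"],r["extent"],r["pixels"].sum())
b=cv2.resize(ims,None,fx=1.5,fy=1.5); save("scenefull",b)
h=np.clip(Z*3,0,255).astype(np.uint8)[140:225,265:430]; cv2.imwrite("pics/hm.png",cv2.resize(h,None,fx=4.8,fy=4.8,interpolation=cv2.INTER_NEAREST))
E
```

```text
[[ 0.  -1.   0. ]
 [-1.  -0.  -0.1]
 [ 0.1 -0.  -1. ]]
(155, 189) [547.3 118.7   4.6] [547.6 119.2   2.3]
(248, 230) [ 426.  -158.2   31.6] [ 426.  -158.1   30.3]
(310, 246) [ 380.5 -337.4   29.6] [ 380.5 -337.3   30.7]
(160, 240) [394.6  66.5 178.7] [394.6  65.  186.2]
(195, 185) [538.1 -21.8 180.3] [537.5 -22.4 184.9]
(204, 170) [577.8 -44.6 179.6] [578.1 -44.5 178.1]
(130, 318) [196.8 137.8 179.9] [196.8 137.8 179.9]
(105, 215) [469.9 265.3   0.3] [469.8 264.9   1.5]
(95, 185) [558.2 295.6   7.6] [558.3 295.9   6.7]
(330, 220) [ 455.1 -394.1   42.8] [ 454.9 -393.6   46. ]
(285, 185) [ 559.9 -266.5   11.4] [ 560.  -266.6   10.7]
(400, 220) [ 458.  -607.7    2.1] [ 458.2 -608.7   -1.4]
290 [10  5 43 43 39 39 40 40 42 35 37 13  9 11 13  9  7  7 15 16  8 14 17 23 12 15 14 10 13 13 13 13  9  7  9 18 14 11 20  6  8 14  8 15 12  9 11 10  7 10  2  3  0 -1 -9 -2  6  4 -1 -4  1  0 -1 -3 -1]
322 [   1   -1   -6   -5   -1    9    9    8    6   14    8 1466    2    7    8   50   49   43   23   14    9    9   13   18   17    8   13   17   13   50   57   54   54    9    6    7   10   13    6   45   50   40   46
    8    9    9   31   32   27   31   32   36   34   30   30   32   28   30   34   36   29   30   28   47   44]
345 [-5  2 13  7  9  5 10 32 31 38 34 47 48 30 14 14 13 13  9 12 13 13 19 16 11 49 48 25 11 54 52 51 45 45 39 43 40  5  8 27 22 24 10 10 11 44 44 41 49 81 82 83 83 85 79 81 68 50 50 45 47 45  9  7 13]
top 0.78 [239.8, 218.1, 258.2, 242.3] 271
top 0.67 [358.8, 227.5, 420.7, 261.0] 628
top 0.63 [306.6, 235.2, 316.1, 260.3] 268
top 0.3 [251.4, 135.1, 430.4, 220.7] 8531
scene 0.48 [275.9, 233.3, 295.6, 253.3] 256
scene 0.48 [239.6, 202.0, 255.2, 225.2] 241
```

View pics/hm.png

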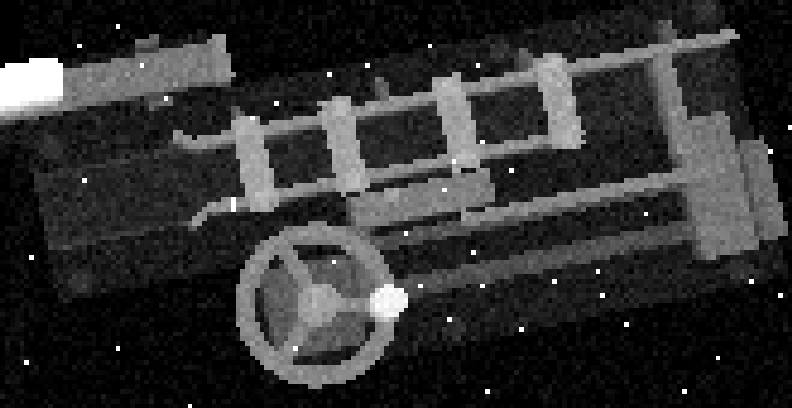

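View pics/scenefull.png

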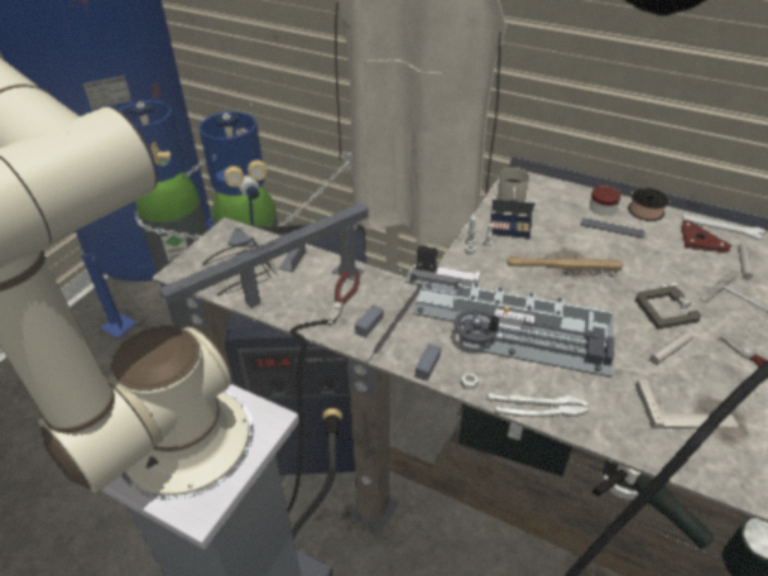

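```bash
python3 - <<'E'
from h import *
np.set_printoptions(precision=1,suppress=True,linewidth=200)
Ds=[vision.snapshot("top")[1] for _ in range(6)]; D=np.median(Ds,0)
K,R,t=cam("top"); v,u=np.mgrid[0:384,0:512]; d=(np.c_[u.ravel(),v.ravel(),np.ones(u.size)]@np.linalg.inv(K).T)*D.reshape(-1,1)
W=(d-t)@R; hu=(u.ravel()-265+.5)*4.8; hv=(v.ravel()-140+.5)*4.8; z=W[:,2]
def near(a,b,w,zl,zh):
    a=np.array(a,float);b=np.array(b,float);e=(b-a)/np.linalg.norm(b-a);q=np.c_[hu,hv]-a
    s=q@e;n=abs(q@[-e[1],e[0]]);return (s>0)&(s<np.linalg.norm(b-a))&(n<w)&(z>zl)&(z<zh)
ds=[]
for a,b in (((275,127),(640,53)),((285,195),(545,143))):
    m=near(a,b,12,36,56); P=W[m,:2]; 
    for _ in range(3):
        c=P.mean(0); e=np.linalg.svd(P-c)[2][0]; e*=-np.sign(e[1]); n=np.array([-e[1],e[0]]); r=(P-c)@n; P=P[abs(r)<4]
    print(len(P),c,np.arctan2(e[1],e[0]),z[m].mean()); ds.append((c,e))
e=ds[0][1]+ds[1][1]; e/=np.linalg.norm(e); th=np.arctan2(e[1],e[0]); n=np.array([-e[1],e[0]])
y0=[ (c@n) for c,_ in ds]; print("sep",y0[0]-y0[1]); yc=np.mean(y0)
X=W[:,:2]@e; Y=W[:,:2]@n-yc
# strap bins along centre
for lo,hi,nm in ((-14,14,"centre"),):
    m=(abs(Y)<14)
    for x in np.arange(np.floor(X[m&(z>30)&(W[:,0]>480)].min())-95,0): pass
m=(abs(Y)<13)&(W[:,0]>450)&(W[:,1]<-180)
xs=np.arange(150,760,2.0); prof=[(x,np.median(z[m&(abs(X-x)<1.5)])) for x in xs if (m&(abs(X-x)<1.5)).sum()>2]
pr=np.array(prof); dz=np.where(np.abs(np.diff(pr[:,1]))>7)[0]; print("centre edges",[(pr[i,0]+1,pr[i,1].round(),pr[i+1,1].round()) for i in dz])
hub=near((300,302),(336,302),16,49,65); print("hub",np.median(W[hub],0), "X,Y",np.median(X[hub]),np.median(Y[hub]))
kb=near((370,302),(408,302),18,70,95); print("knob",W[kb].mean(0),X[kb].mean(),Y[kb].mean(),kb.sum())
rim=(abs(np.hypot(W[:,0]-505,W[:,1]+399)-43)<12)&(z>38)&(z<54); c=cv2.minEnclosingCircle(W[rim,:2].astype(np.float32)); print("rim",c,z[rim].mean())
g=(z>75)&(z<115)&(abs(W[:,0]-622)<40)&(abs(W[:,1]+220)<50); print("grip",cv2.minAreaRect(W[g,:2].astype(np.float32)),z[g].mean(),W[g].mean(0))
print("th",th,"yc",yc,"e",e)
np.savez("jf.npz",th=th,yc=yc)
for c in ((426,-158),(380.5,-337)):
    g=(z>20)&(z<45)&(np.hypot(W[:,0]-c[0],W[:,1]-c[1])<60); r=cv2.minAreaRect(W[g,:2].astype(np.float32)); print("tube",r,W[g].mean(0),g.sum())
    q=W[g,:2]-W[g,:2].mean(0); ee=np.linalg.svd(q)[2][0]; print(np.arctan2(ee[1],ee[0]))
E
```

```text
174 [ 633.6 -481. ] -1.3637688717709606 49.40691532684413
119 [ 587.8 -454.4] -1.362769401105389 48.99259192335584
sep 39.40313416367917
centre edges [(np.float64(341.0), np.float64(0.0), np.float64(7.0)), (np.float64(463.0), np.float64(14.0), np.float64(51.0)), (np.float64(481.0), np.float64(54.0), np.float64(13.0)), (np.float64(521.0), np.float64(14.0), np.float64(52.0)), (np.float64(535.0), np.float64(55.0), np.float64(13.0)), (np.float64(589.0), np.float64(15.0), np.float64(53.0)), (np.float64(591.0), np.float64(53.0), np.float64(34.0)), (np.float64(593.0), np.float64(34.0), np.float64(17.0)), (np.float64(595.0), np.float64(17.0), np.float64(54.0)), (np.float64(607.0), np.float64(53.0), np.float64(14.0)), (np.float64(657.0), np.float64(15.0), np.float64(35.0)), (np.float64(659.0), np.float64(35.0), np.float64(53.0)), (np.float64(669.0), np.float64(55.0), np.float64(13.0)), (np.float64(725.0), np.float64(12.0), np.float64(27.0)), (np.float64(727.0), np.float64(27.0), np.float64(41.0)), (np.float64(737.0), np.float64(43.0), np.float64(15.0))]
hub [ 504.8 -395.7   53.4] X,Y 490.97346030930214 -88.82110144950735
knob [ 503.  -433.1   79.6] 527.4587025229406 -98.24703680821412 42
rim ((507.67608642578125, -397.7630310058594), 52.71146774291992) 45.19888495926762
grip ((630.2666625976562, -218.33753967285156), (21.630481719970703, 45.09440612792969), 11.402353286743164) 98.01807654282862 [ 628.5 -218.1   98. ]
th -1.3632691364381748 yc 501.24068109702546 e [ 0.2 -1. ]
tube ((430.660888671875, -168.87808227539062), (29.845460891723633, 73.98684692382812), 85.92903900146484) [ 430.4 -169.    30.4] 268
3.0645355578364915
tube ((379.2389831542969, -337.5389404296875), (73.52651977539062, 30.04882049560547), 3.064074754714966) [ 379.2 -336.9   30.2] 275
-3.0694616241689467
```

```bash
cat >> h.py <<'E'
TH=-1.3633; X0=441.5; YC=501.24
E=np.array([np.cos(TH),np.sin(TH)]); N=np.array([-E[1],E[0]])
def jw(x,y,z=0): p=E*(x+X0)+N*(y+YC); return np.array([p[0],p[1],z])
def wj(X): X=np.asarray(X,float); return np.array([X[:2]@E-X0,X[:2]@N-YC,*X[2:]])
def go(target,yaw=None):
    """shift/turn so tool y points along yaw (mod pi), grasp point (54 ahead) at target"""
    s=env.read_state(); R=Rn.from_quat(s["orientation"]).as_matrix(); y=R[:,1]
    g=np.array(s["eef_pos"])+54*R[:,2]
    print("t %.2f grasp"%s["time"],g.round(1),"jig",wj(g).round(1),"yaw_y %.3f"%np.arctan2(y[1],y[0]),"w %.1f"%s["width"],"F",s["force"].round(1),"q",s["qpos"].round(2),"tilt",R[:,2].round(3))
    if target is not None: print("shift",np.round(R.T@(np.array(target)-g)/1000,4))
    if yaw is not None:
        a=-(yaw-np.arctan2(y[1],y[0])); a=(a+np.pi/2)%np.pi-np.pi/2; print("turn units %.3f"%(np.degrees(a)/6), "or",(np.degrees(a)/6-30*np.sign(a)).round(3))
E
python3 - <<'E'
from h import *
np.set_printoptions(suppress=True)
s=env.read_state(); print(Rn.from_quat(s["orientation"]).as_matrix().round(3))
im,D=vision.snapshot("top")
for uv in [(346.5,180.5),(345.8,179.8),(361.5,184.5),(360,185.5)]: p=dep("top",uv,D); print(uv,p,wj(p), wj(atz("top",uv,42)))
print("wheel jig",wj([505.5,-396.5]),"knob",wj([503,-434]))
go([503,-434,150],TH)
go([430.4,-169,80],3.064)
E
```

```text
[[-0.973  0.23  -0.   ]
 [ 0.23   0.973 -0.   ]
 [ 0.    -0.    -1.   ]]
(346.5, 180.5) [ 568.74934059 -441.67673672   51.36413678] [107.87104773 -35.68054719  51.36413678] [109.79562899 -34.80547063  42.        ]
(345.8, 179.8) [ 570.75140335 -439.65093017   51.54998012] [106.30114132 -33.30409157  51.54998012] [108.25357996 -32.3954907   42.        ]
(361.5, 184.5) [ 558.33791862 -486.54119043   43.12089501] [149.62828526 -55.1111938   43.12089501] [149.89020953 -55.022355    42.        ]
(360, 185.5) [ 557.3632148  -485.458594     27.25057311] [148.36811148 -55.84196367  27.25057311] [144.97247113 -56.99057939  42.        ]
wheel jig [ 50.63332936 -88.26628882] knob [ 86.81391908 -98.43805995]
t 1.95 grasp [126.3 535.3 249.9] jig [-939.3 -267.3  249.9] yaw_y 1.339 w 85.8 F [-0.5  0.8 -0.6] q [1.34 0.09 0.18 1.66 0.   1.57] tilt [-0. -0. -1.]
shift [-0.5893 -0.8568  0.0999]
turn units -4.195 or 25.805
t 1.95 grasp [126.3 535.3 249.9] jig [-939.3 -267.3  249.9] yaw_y 1.339 w 85.8 F [-0.5  0.8 -0.6] q [1.34 0.09 0.18 1.66 0.   1.57] tilt [-0. -0. -1.]
shift [-0.4577 -0.6156  0.1699]
turn units 13.527 or -16.473
```

```bash
python3 -m inch '{"xyz":[[0,0,-0.04],[-0.03,-0.045,-0.05],[-0.06,-0.09,-0.05],[-0.09,-0.135,-0.05],[-0.12,-0.18,-0.05],[-0.155,-0.228,-0.05],[-0.188,-0.276,-0.05],[-0.22,-0.32,-0.05]],"turn":[0,1.5,3,4.5,6,7.5,9,10.5],"fingers":[0,0,0,0,0,0,0,0]}' 20; python3 -c "
from h import *
go([503,-434,150],TH)"
```

```text
time: 2.95
eef_pos: [267.0, 171.6, 354.1]
orientation: [0.619, 0.785, 0.001, 0.0]
force: [0.9, 0.8, 0.5]
width: 85.3
t 2.95 grasp [267.1 171.6 300.1] jig [-554.4 -204.6  300.1] yaw_y 0.235 w 85.3 F [0.9 0.8 0.5] q [ 0.57 -0.43 -0.17  1.83 -0.    1.91] tilt [ 0.001  0.001 -1.   ]
shift [-0.6439  0.0884  0.15  ]
turn units -14.739 or 15.261
```

```bash
python3 -m inch '{"xyz":[[-0.055,0.008,0],[-0.11,0.016,0],[-0.165,0.024,0],[-0.22,0.032,0],[-0.28,0.04,0],[-0.34,0.047,0],[-0.4,0.055,0],[-0.46,0.063,0]],"turn":[1.7,3.4,5.1,6.8,8.5,10.2,11.9,13.6],"fingers":[0,0,0,0,0,0,0,0]}'; python3 -c "
from h import *
go([503,-434,130],TH)"
```

```text
time: 3.95
eef_pos: [435.6, -263.3, 354.2]
orientation: [0.982, 0.186, 0.001, -0.0]
force: [1.8, 1.0, 1.3]
width: 85.5
t 3.95 grasp [ 435.7 -263.3  300.2] jig [ -94.1 -129.2  300.2] yaw_y -1.196 w 85.5 F [1.8 1.  1.3] q [-0.54  0.01  0.2   1.75  0.    2.22] tilt [ 0.002  0.    -1.   ]
shift [-0.0002  0.1834  0.1703]
turn units 1.599 or -28.401
```

```bash
python3 -m inch '{"xyz":[[0,0.05,0.02],[0,0.1,0.05],[0,0.15,0.09],[0,0.183,0.13],[0,0.183,0.15],[0,0.183,0.16]],"turn":[0.8,1.6,1.6,1.6,1.6,1.6],"fingers":[0,0,0,0,0,0]}'; python3 - <<'E'
from h import *
im,D=vision.snapshot("top")
# knob measured again (top may be hidden by gripper)
for n in("top","scene"):
    if n=="scene": ims,_=vision.snapshot(n)
    for q in ("knob_grip","wheel_axis"):
        for r in models.pinpoint(n,q)[:2]: print(n,q,round(r["p"],2),np.round(r["uv"],1), atz(n,r["uv"],60).round(1))
go([503,-434,100],TH)
save("knob",cv2.resize(ims[150:300,230:400],None,fx=4,fy=4,interpolation=cv2.INTER_CUBIC))
E
```

```text
time: 4.7
eef_pos: [502.5, -433.6, 192.4]
orientation: [0.995, 0.103, 0.0, -0.001]
force: [-0.4, -1.0, 0.1]
width: 85.5
top wheel_axis 0.64 [332.4 202.9] [ 503.  -398.9   60. ]
scene knob_grip 0.45 [329.1 218.5] [ 489.9 -441.6   60. ]
scene wheel_axis 0.97 [317.4 210.8] [ 505.6 -395.7   60. ]
scene wheel_axis 0.41 [164.8 182. ] [397.4 134.1  60. ]
t 5.00 grasp [ 503.4 -433.6  142. ] jig [ 86.5 -97.9 142. ] yaw_y -1.363 w 85.1 F [-0.2  0.2  0.8] q [-0.71  0.35  0.27  1.49  0.    2.22] tilt [ 0.004 -0.001 -1.   ]
shift [-0.0007  0.0002  0.042 ]
turn units 0.003 or -29.997
```

View pics/knob.png

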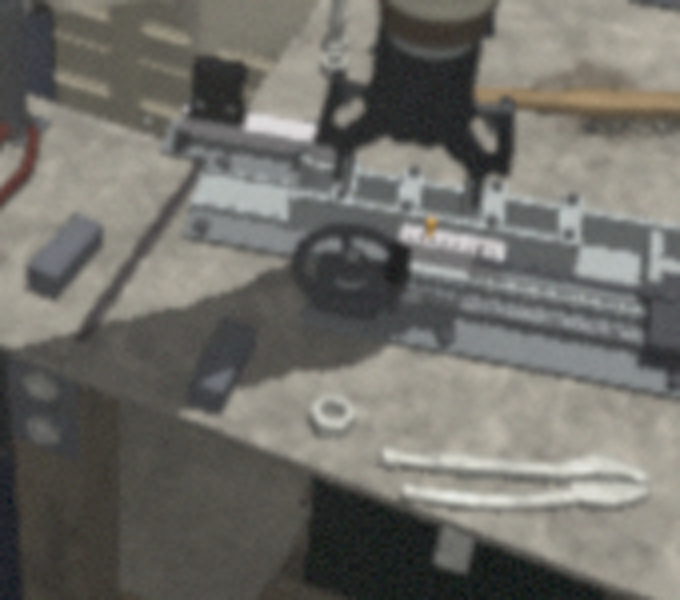

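```bash
python3 -m inch '{"xyz":[[0,0,0.03],[0,0,0.06],[0,0,0.067],[0,0,0.067],[0,0,0.067],[0,0,0.067],[0,0,0.067],[0,0,0.067]],"turn":[0,0,0,0,0,0,0,0],"fingers":[0,0,0,0.5,1,1,1,1]}' 25; python3 -c "
from h import *
go([503,-434,75],TH)"
```

```text
time: 6.0
eef_pos: [503.8, -434.7, 130.2]
orientation: [0.995, 0.103, 0.002, 0.002]
force: [0.6, -5.2, 2.6]
width: 19.0
t 6.00 grasp [ 504.  -434.9   76.2] jig [ 87.9 -97.6  76.2] yaw_y -1.364 w 19.0 F [ 0.6 -5.2  2.6] q [-0.71  0.36  0.16  1.37  0.    2.22] tilt [ 0.005 -0.004 -1.   ]
shift [-0.0008 -0.0011  0.0012]
turn units -0.002 or 29.998
```

```bash
python3 -m inch '{"xyz":[[-0.0171,-0.0097,0],[-0.0271,-0.0266,0],[-0.0273,-0.0463,0],[-0.0177,-0.0634,0],[-0.0007,-0.0734,0],[0.019,-0.0736,0],[0.0361,-0.064,0],[0.0461,-0.047,0]],"turn":[0,0,0,0,0,0,0,0],"fingers":[1,1,1,1,1,1,1,1]}'; cat > kn.py <<'E'
from h import *
go(None,TH)
im,D=vision.snapshot("top")
s=env.read_state();R=Rn.from_quat(s["orientation"]).as_matrix();g=wj(s["eef_pos"]+54*R[:,2])
r=g[:2]-[50.6,-88.3];a=np.degrees(np.arctan2(r[1],r[0]));print("rel",r.round(1),"R",np.hypot(*r).round(1),"phi",a.round(1))
K,Rc,t=cam("top");v,u=np.mgrid[0:384,0:512];d=(np.c_[u.ravel(),v.ravel(),np.ones(u.size)]@np.linalg.inv(K).T)*D.reshape(-1,1);W=(d-t)@Rc
X=W[:,:2]@E-X0;Y=W[:,:2]@N-YC;z=W[:,2]
m=(abs(Y)<13)&(z>30)&(X>215)&(X<300);xs=np.sort(X[m]);print("stop bar x",np.percentile(xs,[5,50,95]).round(1) if xs.size else None)
for q in("stop_pointer","set_mark"):
    for r in models.pinpoint("top",q)[:2]:print(q,round(r["p"],2),np.round(r["uv"],1),wj(atz("top",r["uv"],45)).round(1))
E
python3 kn.py
```

```text
time: 7.0
eef_pos: [539.7, -379.1, 130.2]
orientation: [0.995, 0.104, 0.001, 0.002]
force: [-17.7, -5.4, 6.7]
width: 18.8
t 7.00 grasp [ 539.9 -379.3   76.2] jig [ 40.9 -51.1  76.2] yaw_y -1.363 w 18.8 F [-17.7  -5.4   6.7] q [-0.61  0.35  0.14  1.36 -0.    2.32] tilt [ 0.002 -0.004 -1.   ]
turn units 0.003 or -29.997
rel [-7.5 37.3] R 38.1 phi 101.4
stop bar x [276.5 279.8 286.5]
set_mark 0.69 [250.2 231.2] [-193.3 -122.1   45. ]
```

```bash
python3 -m inch '{"xyz":[[-0.0023,0.0199,0],[-0.0133,0.0362,0],[-0.031,0.0448,0],[-0.0506,0.0434,0],[-0.0669,0.0324,0],[-0.0755,0.0148,0],[-0.0741,-0.0049,0],[-0.0631,-0.0212,0]],"turn":[0,0,0,0,0,0,0,0],"fingers":[1,1,1,1,1,1,1,1]}';python3 kn.py
```

```text
time: 8.15
eef_pos: [474.5, -373.2, 130.3]
orientation: [0.995, 0.103, 0.002, 0.004]
force: [12.5, -14.0, -7.7]
width: 19.2
t 8.15 grasp [ 474.8 -373.6   76.3] jig [  21.9 -113.6   76.3] yaw_y -1.365 w 19.2 F [ 12.5 -14.   -7.7] q [-0.67  0.21 -0.02  1.33 -0.    2.27] tilt [ 0.006 -0.008 -1.   ]
turn units -0.018 or 29.982
rel [-29.8 -23.3] R 37.8 phi -141.9
stop bar x [216.9 265.7 276.4]
```

```bash
python3 -m inch '{"xyz":[[0.018,-0.0072,0],[0.0371,-0.0046,0],[0.0524,0.0071,0],[0.0598,0.025,0],[0.0572,0.0441,0],[0.0455,0.0594,0],[0.0276,0.0668,0],[0.0085,0.0642,0]],"turn":[0,0,0,0,0,0,0,0],"fingers":[1,1,1,1,1,1,1,1]}';python3 kn.py
```

```text
time: 9.3
eef_pos: [497.9, -434.2, 130.3]
orientation: [0.995, 0.104, 0.004, 0.004]
force: [5.1, 6.4, 1.7]
width: 18.7
t 9.30 grasp [ 498.3 -434.6   76.3] jig [  86.4 -103.1   76.3] yaw_y -1.363 w 18.7 F [5.1 6.4 1.7] q [-0.72  0.34  0.14  1.36 -0.    2.22] tilt [ 0.008 -0.007 -1.   ]
turn units 0.005 or -29.995
rel [ 34.6 -16.9] R 38.5 phi -26.1
stop bar x [259.3 262.5 268.9]
```

```bash
python3 -m inch '{"xyz":[[-0.0145,-0.0133,0],[-0.021,-0.0316,0],[-0.0175,-0.0507,0],[-0.0049,-0.0655,0],[0.0134,-0.072,0],[0.0325,-0.0685,0],[0.0473,-0.0559,0],[0.0538,-0.0376,0]],"turn":[0,0,0,0,0,0,0,0],"fingers":[1,1,1,1,1,1,1,1]}';python3 kn.py
```

```text
time: 10.45
eef_pos: [542.2, -385.3, 130.1]
orientation: [0.995, 0.104, 0.001, 0.003]
force: [-16.9, -0.7, 6.7]
width: 18.6
t 10.45 grasp [ 542.4 -385.6   76.1] jig [ 47.6 -49.9  76.1] yaw_y -1.363 w 18.6 F [-16.9  -0.7   6.7] q [-0.62  0.36  0.16  1.37 -0.    2.32] tilt [ 0.002 -0.007 -1.   ]
turn units 0.004 or -29.996
rel [-0.8 38.1] R 38.2 phi 91.2
stop bar x [253.  256.6 261.2]
```

```bash
python3 -m inch '{"xyz":[[-0.0057,0.0189,0],[-0.0192,0.0329,0],[-0.0378,0.0383,0],[-0.0567,0.0337,0],[-0.0707,0.0202,0],[-0.0761,0.0016,0],[-0.0715,-0.0173,0],[-0.0715,-0.0173,0]],"turn":[0,0,0,0,0,0,0,0],"fingers":[1,1,1,1,1,1,1,1]}';python3 kn.py; python3 - <<'E'
from h import *
ims,_=vision.snapshot("scene"); im,_=vision.snapshot("top")
a=cv2.resize(ims[185:225,325:405],None,fx=9,fy=7.5,interpolation=cv2.INTER_CUBIC);b=cv2.resize(im[160:200,320:400],None,fx=9,fy=7.5,interpolation=cv2.INTER_CUBIC)
save("ptr",np.vstack([a,b]))
E
```

```text
time: 11.6
eef_pos: [469.7, -383.1, 130.2]
orientation: [0.995, 0.104, 0.002, 0.004]
force: [0.4, 3.0, 1.1]
width: 19.3
t 11.60 grasp [ 470.  -383.5   76.2] jig [  30.6 -120.4   76.2] yaw_y -1.363 w 19.3 F [0.4 3.  1.1] q [-0.68  0.22 -0.02  1.33 -0.    2.25] tilt [ 0.005 -0.007 -1.   ]
turn units 0.004 or -29.996
rel [-19.7 -32.3] R 37.8 phi -121.4
stop bar x [216.6 244.5 253.5]
```

View pics/ptr.png

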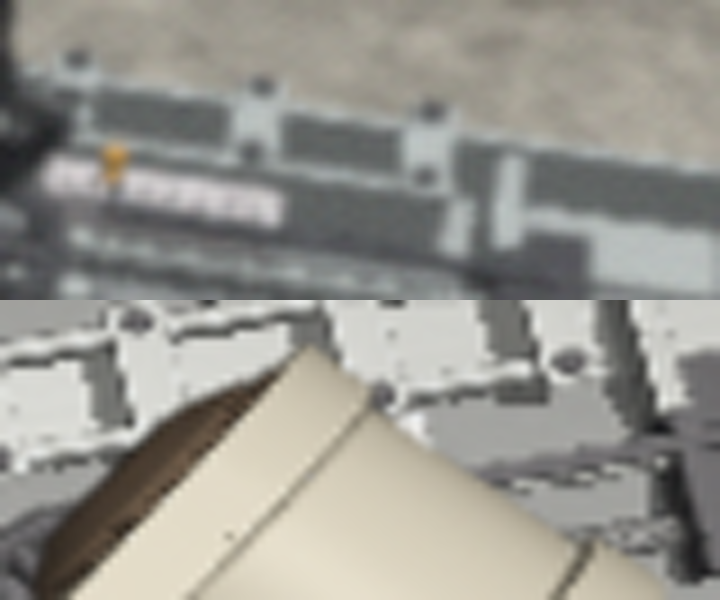

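```bash
python3 - <<'E'
from h import *
ims,_=vision.snapshot("scene")
C={}
for n,im in(("top",cv2.imread("pics/top0.png")),("scene",cv2.imread("pics/scene0.png")),("scene",ims[:,:,::-1])):
    h=cv2.cvtColor(im,cv2.COLOR_BGR2HSV); m=(h[...,0]>12)&(h[...,0]<32)&(h[...,1]>110)
    m[:, :325]=0;m[:,375:]=0;m[:165]=0;m[215:]=0
    w=m*h[...,1].astype(float); v,u=np.nonzero(m); print(n,len(u),(w[v,u]@u/w.sum()).round(2),(w[v,u]@v/w.sum()).round(2)); C.setdefault(n,(w[v,u]@u/w.sum(),w[v,u]@v/w.sum()))
p,e=tri(C["scene"],C["top"]); print(p,e,wj(p))
for z in(44,48,52): print(z,wj(atz("top",C["top"],z)),wj(atz("scene",C["scene"],z)))
for f in("D.npy",None):
    D=np.load(f) if f else np.median([vision.snapshot("top")[1] for _ in range(4)],0)
    K,Rc,t=cam("top");v,u=np.mgrid[0:384,0:512];d=(np.c_[u.ravel(),v.ravel(),np.ones(u.size)]@np.linalg.inv(K).T)*D.reshape(-1,1);W=(d-t)@Rc
    X=W[:,:2]@E-X0;Y=W[:,:2]@N-YC;z=W[:,2]
    m=(abs(Y)<13)&(z>28)&(z<48)&(X>231)&(X<310);print("stop bar",np.percentile(X[m],[2,10,50,90,98]).round(1),m.sum())
E
```

```text
top 9 345.89 180.16
scene 5 337.38 205.8
scene 6 337.32 206.12
[ 570.8440315  -441.8121117    46.33533415] 2.087331477771668 [108.43504737 -33.65867657  46.33533415]
44 [107.87158046 -33.68016223  44.        ] [109.40271963 -30.71317382  44.        ]
48 [107.0537278  -34.05765136  48.        ] [109.44557824 -34.97128854  48.        ]
52 [106.23587513 -34.43514048  52.        ] [109.48843685 -39.22940325  52.        ]
stop bar [283.7 284.  286.9 292.1 294.1] 46
stop bar [244.2 244.5 248.1 253.3 254.1] 43
```

```bash
python3 -m inch '{"xyz":[[0.0108,-0.0114,0],[0.0259,-0.0173,0],[0.0259,-0.0173,0],[0.0259,-0.0173,0],[0.0259,-0.0173,0],[0.0259,-0.0173,0],[0.0259,-0.0173,-0.03],[0.0259,-0.0173,-0.08]],"turn":[0,0,0,0,0,0,0,0],"fingers":[1,1,1,0.6,0.5,0.4,0.3,0]}'; python3 -m inch '{"xyz":[[0,0,-0.06],[0,-0.05,-0.11],[0,-0.1,-0.15],[0,-0.15,-0.15],[0,-0.21,-0.15],[0,-0.21,-0.15]],"turn":[0,0,0,0,0,0],"fingers":[0,0,0,0,0,0]}'; python3 - <<'E'
from h import *
go(None)
im,_=vision.snapshot("top"); D=np.median([vision.snapshot("top")[1] for _ in range(4)],0)
for q in("stop_pointer","set_mark"):
    for r in models.pinpoint("top",q)[:2]:print(q,round(r["p"],2),np.round(r["uv"],1),wj(atz("top",r["uv"],45)).round(1))
K,Rc,t=cam("top");v,u=np.mgrid[0:384,0:512];d=(np.c_[u.ravel(),v.ravel(),np.ones(u.size)]@np.linalg.inv(K).T)*D.reshape(-1,1);W=(d-t)@Rc
X=W[:,:2]@E-X0;Y=W[:,:2]@N-YC;z=W[:,2]
m=(abs(Y)<13)&(z>28)&(z<48)&(X>231)&(X<310);print("stop bar",np.percentile(X[m],[2,10,50,90,98]).round(1),m.sum())
for y in np.arange(-66,-24,3):
    m=(abs(Y-y)<2.2)&(z>34)&(X>85)&(X<235); x=np.sort(X[m]); print(y,x[:5].round(0),m.sum())
ims,_=vision.snapshot("scene")
a=cv2.resize(ims[185:225,320:380],None,fx=12,fy=7.5,interpolation=cv2.INTER_CUBIC);b=cv2.resize(im[168:193,325:370],None,fx=16,fy=12,interpolation=cv2.INTER_CUBIC)
save("ptr2",np.vstack([a,b]))
E
```

```text
time: 13.1
eef_pos: [489.7, -361.4, 209.0]
orientation: [0.995, 0.103, 0.0, 0.003]
force: [0.5, -0.9, 0.4]
width: 75.8
time: 13.85
eef_pos: [445.8, -152.3, 358.8]
orientation: [0.995, 0.104, 0.001, 0.004]
force: [0.1, 0.3, 0.3]
width: 85.3
t 13.85 grasp [ 446.  -152.7  304.8] jig [-200.2  -96.3  304.8] yaw_y -1.361 w 85.3 F [0.1 0.3 0.3] q [-0.33 -0.08  0.12  1.76 -0.01  2.61] tilt [ 0.003 -0.007 -1.   ]
stop_pointer 0.7 [345.1 186.4] [101.4 -51.1  45. ]
stop bar [242.7 243.1 245.7 252.1 253. ] 40
-66 [85. 86. 88. 89. 92.] 5
-63 [ 86.  86.  89.  89. 114.] 14
-60 [ 86.  88. 105. 108. 111.] 61
-57 [ 88.  90. 106. 108. 109.] 73
-54 [ 90.  90. 106. 108. 111.] 46
-51 [85. 88. 88. 90. 91.] 16
-48 [85. 88. 88. 91. 91.] 41
-45 [85. 85. 88. 89. 91.] 44
-42 [85. 86. 89. 89. 91.] 43
-39 [86. 87. 89. 89. 92.] 45
-36 [87. 87. 90. 93. 96.] 43
-33 [86. 87. 88. 90. 94.] 44
-30 [86. 88. 90. 91. 94.] 33
-27 [87. 87. 90. 90. 93.] 24
```

View pics/ptr2.png

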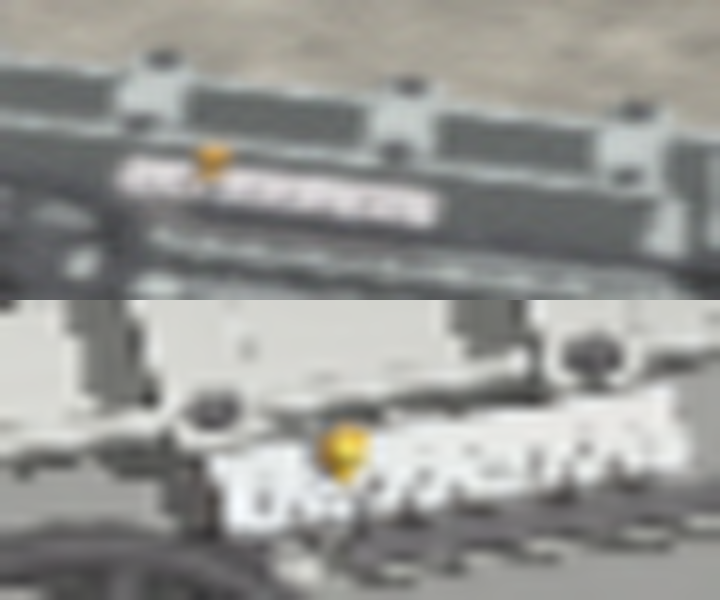

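```bash
python3 - <<'E'
from h import *
K,Rc,t=cam("top");v,u=np.mgrid[0:384,0:512]
Dn=np.median([vision.snapshot("top")[1] for _ in range(4)],0)
for D in(np.load("D.npy"),Dn):
    d=(np.c_[u.ravel(),v.ravel(),np.ones(u.size)]@np.linalg.inv(K).T)*D.reshape(-1,1);W=(d-t)@Rc
    X=W[:,:2]@E-X0;Y=W[:,:2]@N-YC;z=W[:,2]
    m=(abs(Y+57)<4)&(X>98)&(X<200)&(z>33); print(np.sort(X[m])[:10].round(1))
    m=(Y>-51)&(Y<-24)&(X>70)&(X<150)&(z>33)&(z<48); print("scale",np.percentile(X[m],[1,50,99]).round(1),np.percentile(Y[m],[1,99]).round(1))
for n in("scene","top"):
    vision.snapshot(n)
    for q in("stop_pointer","set_mark"):
        print(n,q,[(round(r["p"],2),np.round(r["uv"],1).tolist(),wj(atz(n,r["uv"],42)).round(1).tolist()) for r in models.pinpoint(n,q)[:2]])
vision.snapshot("top"); 
print([(round(r["p"],2),r["extent"]) for q in ("stop_pointer","set_mark") for r in models.regions_of("top",q)[:2]])
D=Dn;z=z.reshape(D.shape)
for c in ((430,-169),(379,-337)):
    g=(W[:,2]>20)&(W[:,2]<45)&(np.hypot(W[:,0]-c[0],W[:,1]-c[1])<60); P=W[g,:2]
    if g.sum()>20: q=P-P.mean(0); ee=np.linalg.svd(q,full_matrices=False)[2][0]; print("tube",cv2.minAreaRect(P.astype(np.float32)),W[g].mean(0),np.arctan2(ee[1],ee[0]))
go([430.4,-169,18],3.064); go([379.2,-337.2,18],-3.07)
E
```

```text
[122.2 131.3 145.4 147.1 147.7 149.2 150.4 150.9 152.4 152.5]
scale [ 76.8 117.  149.6] [-49.5 -29.6]
[105.2 105.5 106.5 108.  108.8 109.2 110.3 111.6 112.5 113.7]
scale [ 73.8 116.3 149.4] [-49.9 -29.5]
scene stop_pointer [(0.59, [334.3, 206.4], [99.8, -34.1, 42.0]), (0.28, [356.9, 267.9], [196.8, -272.9, 42.0])]
scene set_mark [(0.58, [293.2, 197.3], [-42.0, -26.0, 42.0])]
top stop_pointer [(0.78, [343.8, 184.9], [99.3, -45.8, 42.0])]
top set_mark []
[(0.57, [343.4, 151.9, 407.3, 195.5]), (0.19, [253.2, 135.3, 428.6, 223.0]), (0.64, [313.9, 204.2, 323.1, 209.2])]
tube ((379.1778869628906, -337.4311828613281), (74.07977294921875, 30.00472640991211), 3.801623582839966) [ 379.20025203 -337.02764766   30.23152915] -3.0712627171445037
t 14.90 grasp [ 446.6 -155.2  303.7] jig [-197.6  -96.2  303.7] yaw_y -1.365 w 85.1 F [ 0.2 -0.   1. ] q [-0.33 -0.07  0.12  1.76 -0.01  2.6 ] tilt [ 0.001 -0.006 -1.   ]
shift [-0.0187  0.0083  0.2858]
turn units -12.292 or 17.708
t 14.90 grasp [ 446.6 -155.2  303.7] jig [-197.6  -96.2  303.7] yaw_y -1.365 w 85.1 F [ 0.2 -0.   1. ] q [-0.33 -0.07  0.12  1.76 -0.01  2.6 ] tilt [ 0.001 -0.006 -1.   ]
shift [-0.1032  0.1625  0.2868]
turn units -13.717 or 16.283
```

```bash
python3 - <<'E'
from h import *
for n in("top","scene"):
    a=cv2.imread(f"pics/{n}0.png"); b=vision.snapshot(n)[0][:,:,::-1]
    xs=np.arange(90,161,2.); print(n); print("      ",xs.astype(int))
    for y in (-40,-44,-47,-50,-53,-57):
        p=np.array([proj(n,jw(x,y,42)) for x in xs],np.float32).reshape(1,-1,2)
        f=lambda i:cv2.remap(cv2.cvtColor(np.ascontiguousarray(i),cv2.COLOR_BGR2GRAY),p,None,cv2.INTER_LINEAR)[0].astype(int)
        print(y,f(b)-f(a))
    print(proj(n,jw(107,-34,46)),proj(n,jw(107,-57,42)))
    c,d=[cv2.resize(np.ascontiguousarray(i)[170:220,320:380],None,fx=6.6,fy=8,interpolation=cv2.INTER_CUBIC) for i in(a,b)]
    cv2.imwrite(f"pics/cmp_{n}.png",np.hstack([c,d]))
E
```

```text
top
       [ 90  92  94  96  98 100 102 104 106 108 110 112 114 116 118 120 122 124
 126 128 130 132 134 136 138 140 142 144 146 148 150 152 154 156 158 160]
-40 [ -9  -9  -8  -9  -9  -9  -9  -8 -17 -19 -14 -10  -9  -8  -9  -9  -9  -9
  -8  -9  -8  -8  -8  -9  -9  -8  -8  -9  -8   1   0  -6  -7  -8  -8  -9]
-44 [ -9  -9  -9  -9  -8  -8  -9 -11 -19 -50 -51 -23 -13  -8  -9  -9  -9  -8
  -9  -9  -9  -9  -9  -9  -9  -9  -9  -8   2  25  55  33  -5  -7  -8  -9]
-47 [ -9  -9  -8 -10  -9  -8  -8  -8 -22 -73 -59 -27 -12  -9 -10 -10  -9  -8
  -8  -8  -8  -9  -9  -9  -9  -9  -9  -9  -4  22  74  36   1  -7  -9  -9]
-50 [ -9  -7  -7  -9  -8  -8  -9  -8 -26 -59 -44 -27 -12 -10  -7  -9  -9  -8
  -8 -11 -13 -11  -9  -9  -9  -9 -10 -10  -8  17  42  14  -1  -7  -8  -8]
-53 [ -6  -7  -8 -13 -21 -13 -16 -31 -57 -64 -44 -27 -20 -24 -14 -15 -28 -31
 -28 -25 -43 -50 -37  -2   9   6 -16 -16  -7  12  13  -4  -5  -5  -5  -7]
-57 [ -8  -9  -9 -14 -29 -43 -54 -62 -57 -61 -64 -59 -55 -52 -51 -52 -56 -65
 -63 -59 -57 -52 -50 -54 -56 -39 -24  -2   3  -6   4   4  -5  -6  -6  -7]
[345.7460866  180.24087695] [347.241
[... 405 characters left out ...]
  6  10  16  26  36  29  18   7   5   5]
-47 [  8   7   5   5   5   3   3   1  -6 -16 -26 -16  -3   0   5   6   6   6
   5   4   5   6   6   5   4   4   5   8  17  32  50  38  23  10   6   5]
-50 [ 11  10   7   6   5   2   0   1 -10 -21 -30 -25  -8  -2   2   3   3   2
   2   2   3   5   6   2   0   2   2   4  15  32  50  40  26  12   6   2]
-53 [ 20  18  12   9   5   2  -1  -3 -13 -27 -35 -33 -17  -7  -1  -3  -3  -1
  -1  -2   0   1   2  -2  -5  -3  -3  -5   9  26  43  38  25  13   4   4]
-57 [ 34  32  27  21  10   4  -2  -8 -17 -28 -33 -34 -23 -16 -12 -14 -14 -13
 -13 -12 -12 -12 -12 -12 -12 -12 -13 -13  -2  10  23  24  17   8   3   4]
[336.60940899 205.90218823] [335.56483557 211.4514091 ]
```

```bash
python3 -m inch '{"xyz":[[0,0.05,0],[0,0.1,0],[-0.03,0.15,0],[-0.03,0.15,0]],"turn":[0.9,1.8,2.7,2.7],"fingers":[0,0,0,0]}'; cat > tb.py <<'E'
from h import *
def tubes():
    D=np.median([vision.snapshot("top")[1] for _ in range(3)],0)
    K,Rc,t=cam("top");v,u=np.mgrid[0:384,0:512];d=(np.c_[u.ravel(),v.ravel(),np.ones(u.size)]@np.linalg.inv(K).T)*D.reshape(-1,1);W=((d-t)@Rc).reshape(384,512,3)
    m=((W[...,2]>20)&(W[...,2]<45)&(W[...,0]<480)&(W[...,0]>300)&(W[...,1]<-60)&(W[...,1]>-480)).astype(np.uint8)
    n,l,st,_=cv2.connectedComponentsWithStats(m)
    for i in range(1,n):
        if st[i,4]>150:
            P=W[l==i]; r=cv2.minAreaRect(P[:,:2].astype(np.float32)); e=np.linalg.svd(P[:,:2]-P[:,:2].mean(0),full_matrices=False)[2][0]; e*=np.sign(e[0])
            print("tube c",P.mean(0).round(1),"rect",np.round(r[0],1),np.round(r[1],1),"axis %.3f"%np.arctan2(e[1],e[0]),st[i,4])
E
python3 - <<'E'
from tb import *
tubes(); go([444,-170,60])
E
```

```text
time: 15.5
eef_pos: [446.8, -310.8, 357.9]
orientation: [0.999, -0.041, 0.0, 0.003]
force: [-0.1, 1.1, 0.2]
width: 85.7
tube c [ 430.4 -169.    30.2] rect [ 430.7 -168.9] [29.8 74. ] axis -0.077 268
t 15.65 grasp [ 448.  -307.8  304.7] jig [ -48.  -126.3  304.7] yaw_y -1.647 w 85.5 F [-0.2  0.3 -0.3] q [-0.6   0.1   0.29  1.76 -0.    2.62] tilt [ 0.001 -0.006 -1.   ]
shift [-0.015  -0.1386  0.2438]
```

```bash
python3 -m inch '{"xyz":[[-0.005,-0.05,0.03],[-0.012,-0.1,0.08],[-0.015,-0.1386,0.13],[-0.015,-0.1386,0.19],[-0.015,-0.1386,0.24],[-0.015,-0.1386,0.24]],"turn":[0,0,0,0,0,0],"fingers":[0,0,0,0,0,0]}'; python3 -c "
from h import *
go([444.5,-170,26],-1.648)"
```

```text
time: 16.4
eef_pos: [441.9, -167.5, 114.8]
orientation: [0.999, -0.037, -0.002, 0.002]
force: [-0.0, 0.5, 0.8]
width: 85.3
t 16.40 grasp [ 441.6 -167.7   60.8] jig [-186.4 -103.6   60.8] yaw_y -1.644 w 85.3 F [-0.   0.5  0.8] q [-0.36 -0.08 -0.36  1.3  -0.01  2.86] tilt [-0.005 -0.004 -1.   ]
shift [0.0032 0.002  0.0348]
turn units 0.034 or -29.966
```

```bash
python3 -m inch '{"xyz":[[0.003,0.002,0.02],[0.003,0.002,0.035],[0.003,0.002,0.035],[0.003,0.002,0.035],[0.003,0.002,0.035],[0.003,0.002,0.035]],"turn":[0,0,0,0,0,0],"fingers":[0,0,0.5,1,1,1]}' 60; python3 -m inch '{"xyz":[[0,0,0],[0,0,-0.04],[0,0,-0.1],[0,0,-0.1]],"turn":[0,0,0,0],"fingers":[1,1,1,1]}'; python3 -c "
from h import *
go(jw(-70,0,100),TH+np.pi/2)"
```

```text
time: 17.15
eef_pos: [445.2, -170.1, 81.0]
orientation: [0.999, -0.037, -0.001, 0.002]
force: [-0.0, -0.3, 6.2]
width: 28.9
time: 17.65
eef_pos: [447.1, -170.3, 185.5]
orientation: [0.999, -0.037, 0.002, 0.003]
force: [-0.6, -0.6, -1.8]
width: 28.9
t 17.65 grasp [ 447.3 -170.6  131.5] jig [-182.4  -98.7  131.5] yaw_y -1.645 w 28.9 F [-0.6 -0.6 -1.8] q [-0.36 -0.1  -0.24  1.43 -0.01  2.85] tilt [ 0.004 -0.007 -1.   ]
shift [0.1259 0.0803 0.0326]
turn units 12.314 or -17.686
```

```bash
python3 -m inch '{"xyz":[[0,0,0],[0,0,0],[0,0,0],[0.01,0,0],[0.02,0.01,0],[0.04,0.02,0],[0.06,0.03,0],[0.08,0.04,0]],"turn":[-1.77,-3.54,-5.3,-7.1,-8.9,-10.6,-12.4,-14.2],"fingers":[1,1,1,1,1,1,1,1]}'; python3 -m inch '{"xyz":[[0,0,0],[0,0,0],[0,0,0]],"turn":[-1.75,-3.5,-3.5],"fingers":[1,1,1]}';  python3 -c "
from h import *
go(jw(-70,0,80),TH+np.pi/2)"
```

```text
time: 18.65
eef_pos: [524.1, -216.3, 184.7]
orientation: [0.759, 0.651, -0.001, 0.003]
force: [0.4, 0.1, -1.1]
width: 28.6
time: 19.02
eef_pos: [523.8, -216.2, 183.3]
orientation: [0.628, 0.778, -0.002, 0.002]
force: [-0.3, -0.1, -1.3]
width: 28.9
t 19.02 grasp [ 523.8 -216.5  129.3] jig [-121.7  -33.3  129.3] yaw_y 0.212 w 28.9 F [-0.3 -0.1 -1.3] q [-0.39  0.11 -0.03  1.43 -0.    0.97] tilt [ 0.001 -0.006 -1.   ]
shift [-0.0516  0.0331  0.0496]
turn units 0.040 or -29.96
```

```bash
python3 -m inch '{"xyz":[[-0.025,0.017,0.01],[-0.05,0.033,0.03],[-0.05,0.033,0.05],[-0.05,0.033,0.065],[-0.05,0.033,0.065]],"turn":[0,0,0,0,0],"fingers":[1,1,1,1,1]}';  python3 - <<'E'
from h import *
go(jw(-72,0,40),TH+np.pi/2)
ims,_=vision.snapshot("scene"); im,_=vision.snapshot("top")
save("place1",np.vstack([cv2.resize(ims[165:225,255:355],None,fx=6,fy=5,interpolation=cv2.INTER_CUBIC),cv2.resize(im[150:210,250:350],None,fx=6,fy=5,interpolation=cv2.INTER_CUBIC)]))
E
```

```text
time: 19.65
eef_pos: [565.5, -257.7, 117.2]
orientation: [0.629, 0.778, -0.002, 0.001]
force: [-0.3, -0.2, -0.1]
width: 28.7
t 19.65 grasp [ 565.4 -257.9   63.2] jig [-72.6  -1.1  63.2] yaw_y 0.211 w 28.7 F [-0.3 -0.2 -0.1] q [-0.43  0.26  0.02  1.32 -0.    0.93] tilt [-0.002 -0.004 -1.   ]
shift [-0.0005  0.0012  0.0232]
turn units 0.032 or -29.968
```

View pics/place1.png

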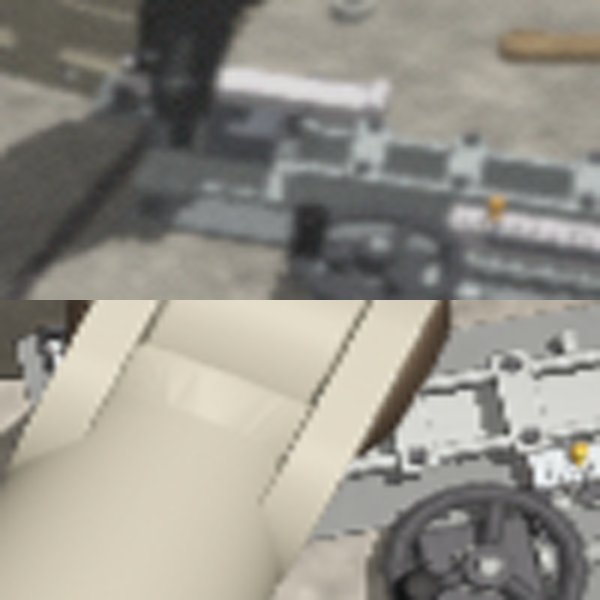

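```bash
python3 -m inch '{"xyz":[[0,0.001,0.008],[0,0.001,0.015],[0,0.001,0.02],[0,0.001,0.023],[0,0.001,0.023]],"turn":[0,0,0,0,0],"fingers":[1,1,1,1,1]}';  python3 - <<'E'
from h import *
go(jw(-26,0,40),TH+np.pi/2)
E
```

```text
time: 20.38
eef_pos: [567.3, -258.1, 96.0]
orientation: [0.629, 0.778, -0.002, 0.002]
force: [0.7, 0.1, -1.1]
width: 28.6
t 20.38 grasp [ 567.3 -258.4   42. ] jig [-71.8   0.7  42. ] yaw_y 0.211 w 28.6 F [ 0.7  0.1 -1.1] q [-0.43  0.28 -0.01  1.28 -0.    0.93] tilt [ 0.001 -0.006 -1.   ]
shift [-0.0458 -0.0009  0.0022]
turn units 0.036 or -29.964
```

```bash
python3 -m inch '{"xyz":[[0,0,0.002],[-0.006,0,0.002],[-0.014,-0.0005,0.002],[-0.022,-0.0008,0.002],[-0.03,-0.001,0.002],[-0.037,-0.001,0.002],[-0.043,-0.001,0.002],[-0.043,-0.001,0.002]],"turn":[0,0,0,0,0,0,0,0],"fingers":[1,1,1,1,1,1,1,1]}';  python3 - <<'E'
from h import *
go(jw(-26,0,40),TH+np.pi/2)
E
```

```text
time: 21.38
eef_pos: [575.4, -300.7, 94.2]
orientation: [0.629, 0.778, -0.002, 0.002]
force: [0.6, 0.2, -1.5]
width: 29.1
t 21.38 grasp [ 575.4 -301.    40.2] jig [-28.4  -0.2  40.2] yaw_y 0.211 w 29.1 F [ 0.6  0.2 -1.5] q [-0.48  0.34  0.06  1.29 -0.    0.88] tilt [ 0.001 -0.006 -1.   ]
shift [-0.0024  0.0002  0.0002]
turn units 0.032 or -29.968
```

```bash
python3 -m inch '{"xyz":[[0,0,0],[0,0,0],[0,0,-0.02],[0,0,-0.07],[0.02,-0.03,-0.13],[0.06,-0.09,-0.2],[0.1,-0.14,-0.23],[0.12,-0.18,-0.25]],"turn":[0,0,0,0,0,0,0,0],"fingers":[0.5,0.45,0.45,0.45,0.3,0.1,0,0]}';  python3 - <<'E'
from tb import *
tubes()
go([393.2,-336.2,60],-1.5)
ims,_=vision.snapshot("scene"); im,_=vision.snapshot("top")
save("place2",np.vstack([cv2.resize(ims[165:225,255:355],None,fx=6,fy=5,interpolation=cv2.INTER_CUBIC),cv2.resize(im[150:210,250:350],None,fx=6,fy=5,interpolation=cv2.INTER_CUBIC)]))
E
```

```text
time: 22.38
eef_pos: [403.5, -229.9, 328.6]
orientation: [0.629, 0.778, -0.002, 0.003]
force: [0.6, -0.4, 1.1]
width: 85.5
t 22.52 grasp [ 404.2 -230.8  276. ] jig [-132.4 -153.3  276. ] yaw_y 0.211 w 85.6 F [ 0.3 -0.1  0.4] q [-0.52 -0.11  0.03  1.7  -0.    0.84] tilt [ 0.007 -0.009 -1.   ]
shift [-0.0986 -0.0338  0.2169]
turn units -13.666 or 16.334
```

View pics/place2.png

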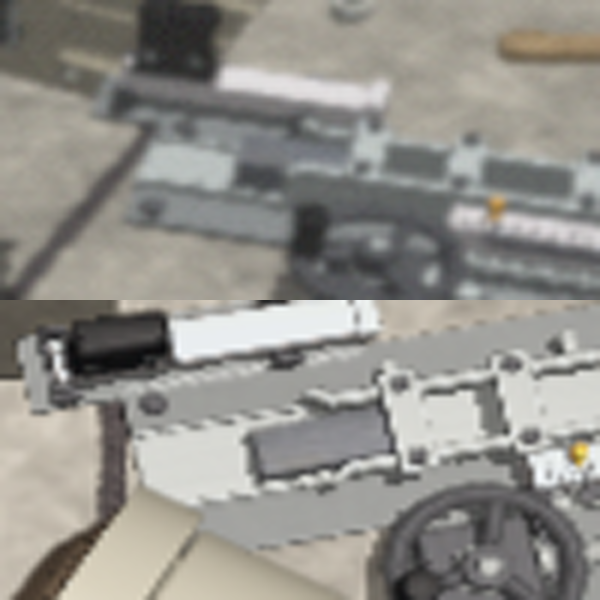

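```bash
python3 -m inch '{"xyz":[[0.02,0.02,0],[0.04,0.04,0],[0.055,0.059,0],[0.055,0.059,0],[0.055,0.059,0],[0.055,0.059,0],[0.055,0.059,0],[0.055,0.059,0]],"turn":[1.75,3.5,5.25,7,8.75,10.5,12.25,14],"fingers":[0,0,0,0,0,0,0,0]}';  python3 - <<'E'
from tb import *
tubes()
go([393.2,-336.2,60],-1.5)
E
```

```text
time: 23.62
eef_pos: [452.4, -164.8, 324.8]
orientation: [0.988, 0.154, -0.0, 0.003]
force: [-0.1, -0.5, -0.6]
width: 85.5
tube c [ 379.4 -337.    30.3] rect [ 379.2 -337.3] [73.8 30. ] axis 0.078 273
t 23.77 grasp [ 452.2 -165.1  271.1] jig [-186.8  -92.8  271.1] yaw_y -1.252 w 85.4 F [-1.  -0.3  0.4] q [-0.35 -0.07  0.06  1.7  -0.01  2.48] tilt [ 0.001 -0.006 -1.   ]
shift [-0.1094  0.1427  0.2121]
turn units 2.370 or -27.63
```

```bash
python3 -m inch '{"xyz":[[-0.035,0.045,0.02],[-0.075,0.095,0.04],[-0.1094,0.1427,0.08],[-0.1094,0.1427,0.14],[-0.1094,0.1427,0.2],[-0.1094,0.1427,0.21],[-0.1094,0.1427,0.21]],"turn":[1.2,2.33,2.33,2.33,2.33,2.33,2.33],"fingers":[0,0,0,0,0,0,0]}';  python3 - <<'E'
from tb import *
go([393.2,-336.2,26.5],-1.496)
E
```

```text
time: 24.65
eef_pos: [393.5, -335.8, 116.7]
orientation: [0.999, 0.039, 0.0, 0.003]
force: [0.2, -0.1, -0.3]
width: 85.3
t 24.65 grasp [ 393.5 -336.1   62.7] jig [ -31.5 -185.4   62.7] yaw_y -1.494 w 85.3 F [ 0.2 -0.1 -0.3] q [-0.7   0.02 -0.26  1.29 -0.    2.36] tilt [ 0.    -0.005 -1.   ]
shift [-0.0003 -0.0001  0.0362]
turn units 0.023 or -29.977
```

```bash
python3 -m inch '{"xyz":[[0,0,0.02],[0,0,0.036],[0,0,0.036],[0,0,0.036],[0,0,0.036],[0,0,0.036]],"turn":[0,0,0,0,0,0],"fingers":[0,0,0.5,1,1,1]}' 60; python3 -m inch '{"xyz":[[0,0,0],[0,0,-0.05],[0,0,-0.11],[0,0,-0.12],[0,0,-0.12],[0,0,-0.12],[0,0,-0.12],[0,0,-0.12]],"turn":[0,0,0,-1.77,-3.5,-5.3,-7.1,-8.85],"fingers":[1,1,1,1,1,1,1,1]}'; python3 -c "
from h import *
go(jw(-108,0,110),TH+np.pi/2)"
```

```text
time: 25.4
eef_pos: [393.9, -336.4, 81.7]
orientation: [0.999, 0.039, 0.001, 0.003]
force: [-0.6, -0.0, 4.9]
width: 28.8
time: 26.4
eef_pos: [393.6, -335.5, 201.4]
orientation: [0.875, 0.484, -0.001, 0.003]
force: [0.4, 0.3, -1.0]
width: 28.6
t 26.40 grasp [ 393.7 -335.8  147.4] jig [ -31.8 -185.2  147.4] yaw_y -0.561 w 28.6 F [ 0.4  0.3 -1. ] q [-0.7  -0.01 -0.12  1.45 -0.    1.43] tilt [ 0.001 -0.006 -1.   ]
shift [0.1837 0.0801 0.0369]
turn units -7.335 or 22.665
```

```bash
python3 -m inch '{"xyz":[[0.04,0.018,0],[0.08,0.036,0],[0.12,0.054,0],[0.16,0.07,0],[0.1837,0.08,0],[0.1837,0.08,0.02],[0.1837,0.08,0.035]],"turn":[-1.7,-3.4,-5.1,-6.6,-7.33,-7.33,-7.33],"fingers":[1,1,1,1,1,1,1]}'; python3 -c "
from h import *
go(jw(-108,0,41.5),TH+np.pi/2)"
```

```text
time: 27.28
eef_pos: [559.0, -222.3, 164.5]
orientation: [0.63, 0.777, -0.002, 0.002]
force: [-0.5, -0.3, -1.9]
width: 28.5
t 27.27 grasp [ 558.9 -222.6  110.5] jig [-1.085e+02 -1.000e-01  1.105e+02] yaw_y 0.207 w 28.5 F [-0.5 -0.3 -1.9] q [-0.38  0.2   0.03  1.4  -0.01  0.99] tilt [-0.    -0.006 -1.   ]
shift [-0.0002  0.0002  0.069 ]
turn units -0.001 or 29.999
```

```bash
python3 -m inch '{"xyz":[[0,0,0.03],[0,0,0.055],[0,0,0.065],[0,0,0.068],[0,0,0.068],[-0.005,0,0.069],[-0.012,0,0.069],[-0.02,0,0.069]],"turn":[0,0,0,0,0,0,0,0],"fingers":[1,1,1,1,1,1,1,1]}'; python3 -c "
from h import *
go(jw(-28,0,40.5),TH+np.pi/2)"
```

```text
time: 28.28
eef_pos: [563.4, -242.8, 95.9]
orientation: [0.63, 0.777, -0.002, 0.002]
force: [0.1, 1.3, -0.8]
width: 28.3
t 28.27 grasp [ 563.4 -243.1   41.9] jig [-87.6  -0.   41.9] yaw_y 0.208 w 28.3 F [ 0.1  1.3 -0.8] q [-0.41  0.25 -0.04  1.28 -0.    0.96] tilt [ 0.    -0.006 -1.   ]
shift [-0.0596  0.      0.0018]
turn units 0.000 or -30.0
```

Force +1.3 N in y: it is pushing tube 1 already. Continue to x = -28.

```bash
python3 -m inch '{"xyz":[[-0.008,0,0.001],[-0.016,0,0.001],[-0.024,0,0.001],[-0.032,0,0.001],[-0.04,0,0.001],[-0.05,0,0.001],[-0.058,0,0.001],[-0.058,0,0.001]],"turn":[0,0,0,0,0,0,0,0],"fingers":[1,1,1,1,1,1,1,1]}'; python3 -c "
from h import *
go(jw(-28,0,40.5),TH+np.pi/2)"
```

```text
time: 29.28
eef_pos: [575.4, -300.2, 95.2]
orientation: [0.63, 0.776, -0.002, 0.002]
force: [0.1, 0.2, -1.2]
width: 28.9
t 29.27 grasp [ 575.4 -300.5   41.2] jig [-28.9  -0.1  41.2] yaw_y 0.207 w 28.9 F [ 0.1  0.2 -1.2] q [-0.48  0.34  0.06  1.3  -0.    0.88] tilt [ 0.    -0.006 -1.   ]
shift [-0.0009  0.0001  0.0007]
turn units -0.007 or 29.993
```

```bash
python3 -m inch '{"xyz":[[0,0,0],[0,0,0],[0,0,-0.02],[0,0,-0.07],[0,0,-0.12],[0.03,0.02,-0.12],[0.06,0.05,-0.12],[0.07,0.068,-0.12]],"turn":[0,0,0,0,0,0,0,0],"fingers":[0.5,0.45,0.45,0.45,0.3,0.2,0,0]}';  python3 - <<'E'
from h import *
go(jw(-100,70,78),TH+np.pi/2)
ims,_=vision.snapshot("scene"); im,_=vision.snapshot("top")
for n in("scene","top"):
  print([(round(r["p"],2),np.round(r["uv"],1).tolist(),wj(atz(n,r["uv"],20)).round(1).tolist()) for r in models.pinpoint(n,"push_stick")[:2]])
save("st1",np.vstack([cv2.resize(ims[140:220,250:370],None,fx=5,fy=5,interpolation=cv2.INTER_CUBIC)[:300],cv2.resize(im[150:210,250:370],None,fx=5,fy=5,interpolation=cv2.INTER_CUBIC)]))
E
```

```text
time: 30.28
eef_pos: [628.4, -215.3, 216.7]
orientation: [0.63, 0.777, -0.002, 0.003]
force: [-0.1, -0.1, 0.2]
width: 85.2
t 30.27 grasp [ 628.5 -215.7  162.7] jig [-101.    69.4  162.7] yaw_y 0.209 w 85.2 F [-0.1 -0.1  0.2] q [-0.33  0.35  0.31  1.53 -0.01  1.03] tilt [ 0.002 -0.006 -1.   ]
shift [-0.0004  0.0005  0.0847]
turn units 0.010 or -29.99
[(0.81, [285.0, 181.9], [-91.0, 70.7, 20.0])]
[]
```

View pics/st1.png

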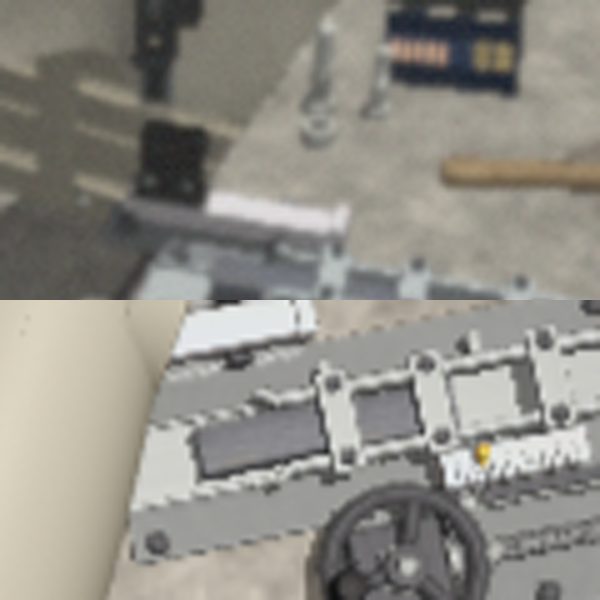

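```bash
python3 -m inch '{"xyz":[[-0.002,0.0005,0.04],[-0.002,0.0005,0.075],[-0.002,0.0005,0.085],[-0.002,0.0005,0.085],[-0.002,0.0005,0.085],[-0.002,0.0005,0.085],[-0.002,0.0005,0.085],[-0.002,0.0005,0.085]],"turn":[0,0,0,0,0,0,0,0],"fingers":[0,0,0,0.6,1,1,1,1]}' 80; python3 -c "
from h import *
go(jw(-190,0,120),TH+np.pi/2)"
```

```text
time: 31.48
eef_pos: [628.8, -219.8, 131.3]
orientation: [0.63, 0.776, -0.002, 0.003]
force: [-1.1, -0.0, 6.4]
width: 21.1
t 31.48 grasp [ 628.9 -220.2   77.3] jig [-96.4  68.8  77.3] yaw_y 0.207 w 21.1 F [-1.1 -0.   6.4] q [-0.33  0.36  0.17  1.37 -0.01  1.03] tilt [ 0.002 -0.007 -1.   ]
shift [ 0.0932 -0.0688 -0.0434]
turn units -0.002 or 29.998
```

```bash
python3 -m inch '{"xyz":[[0,0,-0.03],[0,0,-0.06],[0.03,-0.02,-0.06],[0.06,-0.045,-0.06],[0.0932,-0.0688,-0.06],[0.0932,-0.0688,-0.06]],"turn":[0,0,0,0,0,0],"fingers":[1,1,1,1,1,1]}'; python3 - <<'E'
from h import *
go(jw(-190,0,70.5),TH+np.pi/2)
ims,_=vision.snapshot("scene"); im,_=vision.snapshot("top")
save("st2",np.vstack([cv2.resize(ims[140:220,250:370],None,fx=5,fy=5,interpolation=cv2.INTER_CUBIC)[:300],cv2.resize(im[150:210,250:370],None,fx=5,fy=5,interpolation=cv2.INTER_CUBIC)]))
E
```

```text
time: 32.22
eef_pos: [540.6, -140.9, 190.9]
orientation: [0.63, 0.777, -0.002, 0.003]
force: [0.2, -0.2, -1.9]
width: 21.3
t 32.23 grasp [ 540.6 -141.3  136.9] jig [-191.9   -1.3  136.9] yaw_y 0.209 w 21.3 F [ 0.2 -0.2 -1.9] q [-0.25  0.09 -0.04  1.44 -0.01  1.11] tilt [ 0.001 -0.006 -1.   ]
shift [-0.0015  0.0013  0.0664]
turn units 0.012 or -29.988
```

View pics/st2.png

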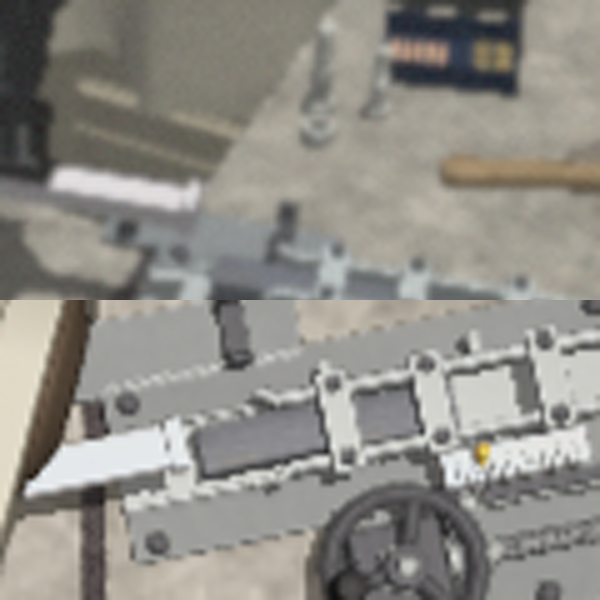

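```bash
python3 -m inch '{"xyz":[[0.008,0.001,0.03],[0.008,0.001,0.05],[0.008,0.001,0.06],[0.008,0.001,0.065],[0.008,0.001,0.066],[0,0.001,0.066],[-0.008,0.001,0.066],[-0.014,0.001,0.066]],"turn":[0,0,0,0,0,0,0,0],"fingers":[1,1,1,1,1,1,1,1]}'; python3 - <<'E'
from h import *
go(jw(-35,0,70.5),TH+np.pi/2)
E
```

```text
time: 33.33
eef_pos: [546.5, -156.8, 125.4]
orientation: [0.63, 0.777, -0.002, 0.003]
force: [-0.5, 2.2, -1.3]
width: 21.0
t 33.33 grasp [ 546.7 -157.2   71.4] jig [-175.1    1.4   71.4] yaw_y 0.208 w 21.0 F [-0.5  2.2 -1.3] q [-0.28  0.13 -0.12  1.31 -0.01  1.09] tilt [ 0.003 -0.007 -1.   ]
shift [-0.14   -0.0014  0.0019]
turn units 0.001 or -29.999
```

```bash
python3 -m inch '{"xyz":[[-0.009,-0.001,0.001],[-0.022,-0.001,0.001],[-0.036,-0.001,0.001],[-0.05,-0.001,0.001],[-0.064,-0.001,0.001],[-0.078,-0.001,0.001],[-0.092,-0.001,0.001],[-0.105,-0.001,0.001]],"turn":[0,0,0,0,0,0,0,0],"fingers":[1,1,1,1,1,1,1,1]}'; python3 - <<'E'
from h import *
go(jw(-35,0,70.5),TH+np.pi/2)
E
```

```text
time: 34.33
eef_pos: [567.3, -260.7, 125.0]
orientation: [0.63, 0.777, -0.002, 0.003]
force: [-0.0, 4.5, 1.9]
width: 21.0
t 34.33 grasp [ 567.5 -261.1   71. ] jig [-69.1   0.3  71. ] yaw_y 0.208 w 21.0 F [-0.   4.5  1.9] q [-0.43  0.26  0.03  1.33 -0.    0.93] tilt [ 0.003 -0.007 -1.   ]
shift [-0.0341 -0.0003  0.0008]
turn units 0.000 or -30.0
```

```bash
python3 -m inch '{"xyz":[[-0.006,0,0],[-0.012,0,0],[-0.018,0,0],[-0.024,0,0],[-0.028,0,0],[-0.031,0,0]],"turn":[0,0,0,0,0,0],"fingers":[1,1,1,1,1,1]}'; python3 - <<'E'
from h import *
go(jw(-30,0,70.5),TH+np.pi/2)
E
```

```text
time: 35.08
eef_pos: [573.7, -291.2, 125.2]
orientation: [0.63, 0.777, -0.002, 0.003]
force: [-0.0, 2.7, 0.1]
width: 21.0
t 35.08 grasp [ 573.9 -291.6   71.2] jig [-37.9   0.3  71.2] yaw_y 0.207 w 21.0 F [-0.   2.7  0.1] q [-0.47  0.31  0.09  1.34 -0.    0.9 ] tilt [ 0.003 -0.007 -1.   ]
shift [-0.0079 -0.0003  0.0007]
turn units -0.000 or 30.0
```

```bash
python3 -m inch '{"xyz":[[-0.002,0,0],[-0.004,0,0],[-0.006,0,0],[-0.006,0,0]],"turn":[0,0,0,0],"fingers":[1,1,1,1]}'; python3 -c "
from h import *
go(jw(-30,0,70.5))"; python3 -m inch '{"xyz":[[-0.0015,0,0],[-0.003,0,0],[-0.003,0,0]],"turn":[0,0,0],"fingers":[1,1,1]}'; python3 - <<'E'
from h import *
go(jw(-30,0,70.5),TH+np.pi/2)
E
```

```text
time: 35.58
eef_pos: [574.8, -296.0, 125.4]
orientation: [0.63, 0.777, -0.001, 0.002]
force: [-3.0, 10.2, 3.9]
width: 21.0
t 35.58 grasp [ 574.9 -296.2   71.4] jig [-33.2   0.3  71.4] yaw_y 0.208 w 21.0 F [-3.  10.2  3.9] q [-0.47  0.32  0.1   1.35 -0.    0.89] tilt [ 0.002 -0.004 -1.   ]
shift [-0.0032 -0.0003  0.0009]
time: 35.95
eef_pos: [574.9, -296.6, 125.8]
orientation: [0.629, 0.777, 0.0, 0.0]
force: [-4.9, 17.3, 8.9]
width: 21.0
t 35.95 grasp [ 575.  -296.5   71.8] jig [-32.9   0.3  71.8] yaw_y 0.210 w 21.0 F [-4.9 17.3  8.9] q [-0.48  0.32  0.1   1.35  0.    0.88] tilt [ 0.001  0.    -1.   ]
shift [-0.0029 -0.0003  0.0013]
turn units 0.026 or -29.974
```

```bash
python3 -m inch '{"xyz":[[0.015,0,0],[0.04,0,0],[0.065,0,0],[0.09,0,0],[0.115,0,0],[0.14,0,0],[0.155,0,0],[0.155,0,-0.03]],"turn":[0,0,0,0,0,0,0,0],"fingers":[1,1,1,1,1,1,1,1]}'; python3 - <<'E'
from h import *
go(jw(-96.4,68.8,135),TH+np.pi/2)
im,_=vision.snapshot("top"); ims,_=vision.snapshot("scene")
save("row",np.vstack([cv2.resize(ims[165:225,285:405],None,fx=5,fy=5,interpolation=cv2.INTER_CUBIC)[:300],cv2.resize(im[140:200,280:400],None,fx=5,fy=5,interpolation=cv2.INTER_CUBIC)]))
E
```

```text
time: 36.95
eef_pos: [541.2, -143.4, 153.8]
orientation: [0.629, 0.778, -0.0, -0.002]
force: [0.9, -0.9, -1.4]
width: 21.2
t 36.95 grasp [ 541.  -143.3   99.8] jig [-189.8   -1.4   99.8] yaw_y 0.211 w 21.2 F [ 0.9 -0.9 -1.4] q [-0.26  0.11 -0.09  1.38  0.    1.1 ] tilt [-0.003  0.002 -1.   ]
shift [-0.0936  0.0697 -0.0356]
turn units 0.038 or -29.962
```

View pics/row.png

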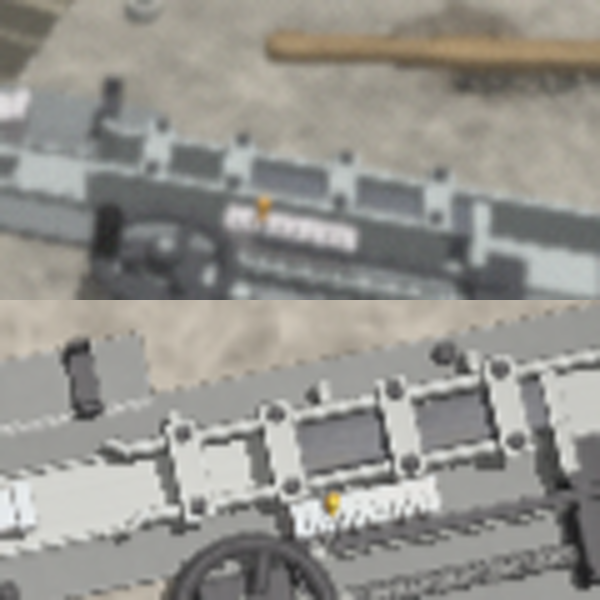

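```bash
python3 -m inch '{"xyz":[[0,0,-0.02],[-0.03,0.02,-0.036],[-0.06,0.045,-0.036],[-0.0936,0.0697,-0.036],[-0.0936,0.0697,-0.036]],"turn":[0,0,0,0,0],"fingers":[1,1,1,1,1]}'; python3 - <<'E'
from h import *
go(jw(-96.4,68.8,78.5),TH+np.pi/2)
im,D=vision.snapshot("top")
K,Rc,t=cam("top");v,u=np.mgrid[0:384,0:512];d=(np.c_[u.ravel(),v.ravel(),np.ones(u.size)]@np.linalg.inv(K).T)*D.reshape(-1,1);W=(d-t)@Rc
X=W[:,:2]@E-X0;Y=W[:,:2]@N-YC;z=W[:,2]
m=(X>-60)&(X<60)&(abs(Y-70)<25)&(z>70)&(z<130)
x,y=X[m],Y[m]; print("head end x",np.percentile(x,99),"z",np.median(z[m]),"y vs x fit",np.polyfit(x,y,1),m.sum())
E
```

```text
time: 37.67
eef_pos: [632.1, -223.4, 192.1]
orientation: [0.63, 0.777, 0.001, 0.001]
force: [-0.9, 0.3, -1.3]
width: 20.9
t 37.67 grasp [ 632.3 -223.4  138.1] jig [-92.7  71.5 138.1] yaw_y 0.209 w 20.9 F [-0.9  0.3 -1.3] q [-0.34  0.36  0.29  1.49  0.    1.02] tilt [ 0.003 -0.    -1.   ]
shift [ 0.0038 -0.0028  0.0596]
turn units 0.014 or -29.986
head end x 32.962720473829705 z 101.03603816587894 y vs x fit [3.44813582e-02 7.09449535e+01] 242
```

```bash
python3 -m inch '{"xyz":[[0.003,-0.002,0.02],[0.004,-0.0028,0.04],[0.004,-0.0028,0.05],[0.004,-0.0028,0.056],[0.004,-0.0028,0.06],[0.004,-0.0028,0.06]],"turn":[0,0,0,0,0,0],"fingers":[1,1,1,1,1,1]}'; python3 - <<'E'
from h import *
go(jw(-96.4,68.8,77.3),TH+np.pi/2)
E
```

```text
time: 38.48
eef_pos: [628.0, -219.1, 132.9]
orientation: [0.629, 0.777, 0.001, 0.001]
force: [-0.4, 0.2, -1.1]
width: 21.2
t 38.48 grasp [ 628.1 -219.1   78.9] jig [-97.7  68.3  78.9] yaw_y 0.209 w 21.2 F [-0.4  0.2 -1.1] q [-0.34  0.36  0.17  1.38  0.    1.03] tilt [ 0.003  0.    -1.   ]
shift [-0.0013  0.0005  0.0017]
turn units 0.018 or -29.982
```

```bash
python3 -m inch '{"xyz":[[0,0.0005,0.002],[0,0.0005,0.002],[0,0.0005,0.002],[0,0.0005,0.002],[0,0.0005,0.002],[0,0.0005,-0.02],[0,0.0005,-0.07],[0,0.0005,-0.12]],"turn":[0,0,0,0,0,0,0,0],"fingers":[1,1,0.5,0.2,0,0,0,0]}'; python3 -m inch '{"xyz":[[0,-0.05,-0.03],[0.02,-0.1,-0.05],[0.04,-0.16,-0.05],[0.04,-0.22,-0.05],[0.04,-0.25,-0.05],[0.04,-0.25,-0.05]],"turn":[0,0,0,0,0,0],"fingers":[0,0,0,0,0,0]}'; python3 - <<'E'
from h import *
go(None)
D=np.median([vision.snapshot("top")[1] for _ in range(4)],0); im,_=vision.snapshot("top"); ims,_=vision.snapshot("scene")
K,Rc,t=cam("top");v,u=np.mgrid[0:384,0:512];d=(np.c_[u.ravel(),v.ravel(),np.ones(u.size)]@np.linalg.inv(K).T)*D.reshape(-1,1);W=(d-t)@Rc
X=W[:,:2]@E-X0;Y=W[:,:2]@N-YC;z=W[:,2]
g=(z>85)&(z<120)&(abs(X+100)<50)&(abs(Y-70)<30); print("grip",X[g].mean(),Y[g].mean(),z[g].mean(),X[g].min(),X[g].max())
b=(z>30)&(z<60)&(X>-70)&(X<40)&(abs(Y-70)<14); print("bar end",np.percentile(X[b],99),np.polyfit(X[b],Y[b],1),z[b].mean())
m=(abs(Y)<11)&(X>40)&(X<260)
for x in np.arange(84,262,3): 
    k=m&(abs(X-x)<1.5)
    if k.sum(): print((int(x),int(np.median(z[k]))),end=" ")
save("end",np.vstack([cv2.resize(ims[155:215,255:385],None,fx=5,fy=5,interpolation=cv2.INTER_CUBIC),cv2.resize(im[140:200,250:380],None,fx=5,fy=5,interpolation=cv2.INTER_CUBIC)]))
E
```

```text
time: 39.48
eef_pos: [627.8, -218.9, 254.1]
orientation: [0.629, 0.777, 0.001, 0.001]
force: [0.7, -0.5, -0.3]
width: 85.1
time: 40.22
eef_pos: [373.4, -232.1, 304.3]
orientation: [0.63, 0.777, 0.001, 0.002]
force: [0.1, 0.1, -0.0]
width: 85.2
t 40.23 grasp [ 373.6 -232.1  250.3] jig [-137.4 -183.5  250.3] yaw_y 0.207 w 85.2 F [ 0.1  0.1 -0. ] q [-0.56 -0.18 -0.08  1.67  0.    0.81] tilt [ 0.004 -0.001 -1.   ]
grip -99.87504772247806 69.06031465463103 99.36094689398996 -122.07793675800457 -76.62509607708148
bar end 27.90373410065432 [-2.60465986e-03  6.98744899e+01] 40.790167341708376
(84, 55) (87, 55) (90, 55) (93, 54) (96, 43) (99, 42) (102, 41) (105, 42) (108, 42) (111, 43) (114, 42) (117, 42) (120, 43) (123, 43) (126, 43) (129, 43) (132, 42) (135, 42) (138, 42) (141, 42) (144, 42) (147, 53) (150, 55) (153, 54) (156, 55) (159, 53) (162, 55) (165, 53) (168, 42) (171, 43) (174, 42) (177, 42) (180, 42) (183, 42) (186, 41) (189, 42) (192, 43) (195, 44) (198, 43) (201, 42) (204, 43) (207, 42) (210, 52) (213, 54) (216, 54) (219, 53) (222, 54) (225, 55) (228, 54) (231, 43) (234, 42) (237, 42) (240, 43) (243, 42) (246, 43) (249, 43) (252, 44)
```

View pics/end.png

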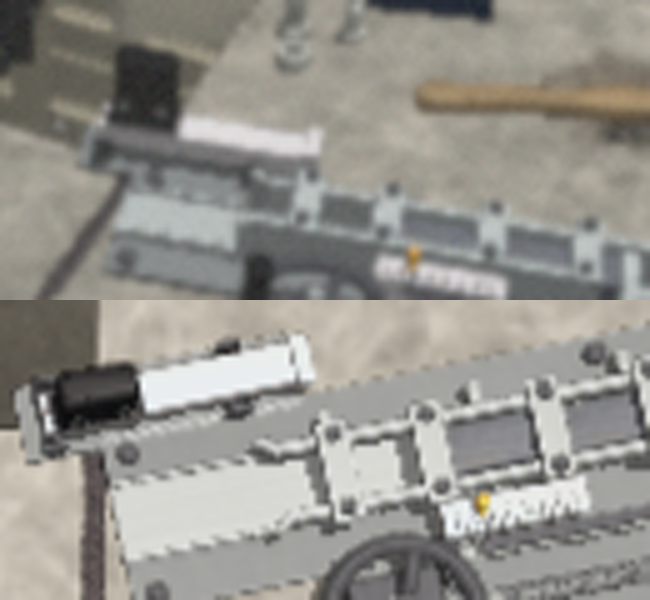

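```bash
python3 -c "
from bench import env
print(env.job_done())"
```

```text
the job is handed in; nothing more can be done
None
```

The job is done and handed in at about 40 s of robot time; the interface gives no verdict, so what follows rests on my own measurements.

**Stop:** I cranked the handwheel about 3.4 turns clockwise, which moved the stop about 41 mm. The pointer measured about 109–110 mm along the jig. The brass tab measured about 107.5 mm in the top camera and 109.4 mm in the scene camera, so they are about 1–2 mm apart. The network's own pointer reading, about 99 mm, disagreed. I set it aside because it was also about 5 mm short at the start, and compared pictures from before and after the cranking instead.

**Tubes:** I found two tube pieces; a third look-alike on the left of the bench measured only about 4 mm high, so I left it. Both went into the bay and were then pushed with the push stick until it halted, with force rising to about 17 N. In the last depth check, tube-top height runs unbroken from about 95 mm to the stop. The joint between the two pieces is hidden under a strap. That it is closed follows from where the stick halted, about where a 150 mm row should end.

**Push stick:** It lies in its rest, within about 1 mm of the target place and less than 0.01 rad off line.

**Glasses and pliers:** I kept the arm clear of both, but did not measure their positions again at the end.

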